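# Change over the leaf drill jig

## Robot

A 6-joint arm with a two-finger parallel gripper is mounted at the origin on the work surface. World frame = base frame: x ahead of the robot, y to its left, z up, the work surface at z = 0. Lengths are in mm, angles in rad, forces in N, time in s.
With the tool pointing down it reaches from about 300 to 775 mm from the base axis. Payload 14.6 kg.
Tool frame: the origin (TCP) lies between the finger pads; the fingertips stand manip.finger_overhang ahead of it and the grasp point (between the pads) lies 2 mm behind it (manip.finger_overhang is the distance from the TCP to the fingertips, in mm); z points along the fingers, y is the direction in which the jaws open and shut (so a half turn about z gives the same grasp; the last joint's range is limited). The gripper opens to 94 mm and grips with 3 to 60 N. Pads are 16 mm wide; open, the fingers measure 119 mm over their backs; the gripper's body (75 mm by 177 mm) begins 78 mm behind the grasp point.
Start: joints at [1.083, 0.3, 1.521, -0, 1.321, -0.067], TCP at [224.666, 502.01, 222.446] pointing down, gripper open.
Joint ranges: [-3.03, 3.03], [-0.79, 2.21], [0.23, 2.52], [-1.04, 4.18], [0, 3.07], [-2.55, 2.55]. Speed limits (rad/s): [2.22, 2.22, 2.57, 3.14, 3.14, 3.14].

## Interface

Orientations are given as [roll, pitch, yaw] about the fixed x, y, z axes, in that order (R = Rz(yaw) Ry(pitch) Rx(roll)).
In Python, from cell import manip gives the robot as it stands.
- The arm moves only by the tool drive_tool, never from a script. Its argument "steps" is a list of rows, each an object with "delta_pos": the shift along the world's x, y, z in mm, a list of three; "yaw": the turn about the world's z in rad; "hand": the finger opening in mm, from 0 to 94. A call has 1 to 5 rows; each row shifts and turns the commanded pose from where the row before left it; what a row does not reach is not made up. A row lasts 1/12 s, in which the tool goes at most 41.7 mm and 7.16 degrees, less where a joint would pass 70% of its speed; a pose out of reach is approached as far as the arm can. A call is refused whole if a number of a shift passes 41.7 or a number of a turn 0.125, either way. A call with a gripper value outside its range is refused whole. The fingers move at their own pace and stop on an object; "squeeze" is the grip in N (left out, the last holds). Time passes only in rows, so rows that do not move let the fingers close. It gives the time, the measured TCP pose, the force and the opening at its end, in the units of the state.
- manip.read_state(): the state, without advancing time (a new reading comes with each control period).
- manip.camera(name): name is "scene" or "side" or "wrist"; returns a dict with "frame" (480x640x3 uint8, red, green, blue), "range_z" (480x640 float32, mm along the optical axis (not along the pixel's ray), 0 where there is no reading), "intrinsics" (3x3 intrinsics, pixels), "dist_coeffs" ([k1, k2, p1, p2, k3] as OpenCV has them; the pictures are not rectified), "position" and "attitude" of the camera in the world. Camera axes: x right, y down, z forward; pixel columns grow to the right and rows downward; lengths in mm; the calibration is good to about 2 mm. A picture is of the moment at which its call begins.
- manip.sign_off(): hands the job in, once; it reports no verdict.
The state is a dict: "clock": time; "joints": joint angles; "qd": joint speeds; "effort": joint torques, N m; "eef_pos": TCP position; "eef_rot": TCP orientation; "wrist_force": force on the tool from outside, world axes, zero at the start; "moment": the same for the moment, N m; "finger_gap": finger opening in mm.
Only numpy, scipy, OpenCV 4.12 (cv2) and the standard library are available. Lean on these libraries where they do the work, as an engineer would, in place of code of your own. Each camera call takes 0.05 s, during which the arm holds its last target.

## Task

Change over the drill jig: swing its hinged leaf up and right over so that it stays open by itself, take out the finished bars with the two holes and lay them level and squarely across the middle of both rails of the bar stand, side by side, and put every plain blank from the bench into the jig, one to a nest, each pushed home so that it bears flush on its two side pins and its end pin. When all blanks are home, close the leaf over them fully; leave the file, the flap wheel and the oil bottle where they are.

Things in the scene. Friction and masses are not known exactly. Their poses are not given: they have to be found in the camera images.
- jig: leaf drill jig bolted to the bench: dark steel base plate 240 (x) by 220 (y) by 20 mm with three nests side by side on top for bars lying along y; origin under the plate's centre, z up; it may be turned a little. Two 13.5 mm high leaf rests stand on it at x = +-107, y = 32 mm; the hinge lugs (to z = 48 mm) at x = +-112, y = 95 mm
- nest1 (a point): centre of a bar that is home in the first nest (jig's axes; x -70, y -20, z 26 mm in the jig, 6 mm over the plate). Steel pins, 10 mm thick, 8 mm high: two side pins touch its +x long edge, 45 mm either side of its middle; one end pin touches the middle of its +y end. Two like guide pins stand 11 mm clear of its -x edge and only keep it in its nest; its -y end is open
- nest2 (a point): the same for the middle nest (x = 0 in the jig)
- nest3 (a point): the same for the third nest (x = +70 mm in the jig)
- leaf (a joint): angle of the hinged leaf, an aluminium plate 205 by 113 by 8 mm with brass drill bushings, 0.55 kg. 0 = closed, level on its rests, 2 mm above bars that lie flat; grows as its -y edge swings up and over towards +y. Swings freely: short of about 1.5 it falls shut, beyond that it falls open to its stop at 1.95 and stays there
- leaf_hinge (a point): middle of the leaf's hinge axis, which runs along the jig's x (jig's y = 95, z = 38 mm); axes of the jig
- leaf_handle (a point): middle of the grip bar of the leaf's bow handle: round, 10 mm thick, 110 mm long, parallel to the jig's x, arms at its ends. Seen from the hinge it is 165 mm along the leaf and 30 mm above it: closed, at y = -70, z = 68 mm in the jig, 40 mm clear of the leaf's edge and 36 mm above bars in the jig. It swings with the leaf
- stand_top (a point): grey bar stand fixed to the bench: two upright rails, each 10 mm wide, 190 mm long, 70 mm high, along the stand's x at y = +-45 mm, end lips 16 mm high at x = +-90 mm, open between the rails. This point: midway between the rails, level with their tops. Bars lie across both rails, along the stand's y, two or three side by side
- blank1_center (a point): plain blank, a bare steel flat bar without holes, at first flat on the bench; 30 mm wide (its x), 140 mm long (its y) and 12 mm thick (its z), 0.39 kg, square edges; this point is its centre, 6 mm above its underside. It may be absent (None).
- blank2_center (a point): plain blank, a bare steel flat bar without holes, at first flat on the bench; 30 mm wide (its x), 140 mm long (its y) and 12 mm thick (its z), 0.39 kg, square edges; this point is its centre, 6 mm above its underside. It may be absent (None).
- blank3_center (a point): plain blank, a bare steel flat bar without holes, at first flat on the bench; 30 mm wide (its x), 140 mm long (its y) and 12 mm thick (its z), 0.39 kg, square edges; this point is its centre, 6 mm above its underside. It may be absent (None).
- drilled1_center (a point): finished bar, a steel flat bar with two 8 mm holes on its centre line towards one end, at first in a nest of the jig under the closed leaf; 30 mm wide (its x), 140 mm long (its y) and 12 mm thick (its z), 0.39 kg, square edges; this point is its centre, 6 mm above its underside. It may be absent (None).
- drilled2_center (a point): finished bar, a steel flat bar with two 8 mm holes on its centre line towards one end, at first in a nest of the jig under the closed leaf; 30 mm wide (its x), 140 mm long (its y) and 12 mm thick (its z), 0.39 kg, square edges; this point is its centre, 6 mm above its underside. It may be absent (None).
- drilled3_center (a point): finished bar, a steel flat bar with two 8 mm holes on its centre line towards one end, at first in a nest of the jig under the closed leaf; 30 mm wide (its x), 140 mm long (its y) and 12 mm thick (its z), 0.39 kg, square edges; this point is its centre, 6 mm above its underside. It may be absent (None).
- file: bystander: flat file with a wooden handle, 270 mm long along its x, lying on the bench; origin on the bench at its handle's front end
- flap_wheel: bystander: brown abrasive flap wheel, 90 mm across, 43 mm high, flat on the bench; origin under its centre
- oil_bottle: bystander: grey cutting-oil bottle, 64 mm across, 140 mm high; origin under its centre

How it is judged:
By the outcome, as a careful person would: the job done as asked, in the order asked, and still so for the second after the job is handed in, with the robot touching nothing.
Of drilled1, drilled2, drilled3 only 2 to 2 are there at a start; the rules pass over those that are not, and their reading is None.
Of blank1, blank2, blank3 only 2 to 3 are there at a start; the rules pass over those that are not, and their reading is None.
At some moment in a run one of blank1, blank2, blank3 may be knocked a few centimetres aside while the robot is not near it.
Once in a run the grip may slacken for a moment while it holds something.
It also fails if it takes over 210 s, if anything falls off the work surface, if the arm or the gripper's body presses on something with over 40 N, if the wrist force passes 120 N, or if a joint passes its speed limit or range.

## Working session

There is one attempt and no reset: what is moved stays moved. The work goes in short steps, Python scripts to look and compute and a tool call to move; the robot and the scene stay as the last step left them, time stands still between calls to the robot, and variables do not carry over. Pictures are saved under pics/ and viewed, and the job is handed in when it is done.

Besides the shell and the picture viewer there is one more tool, called after ">>>" as name([rows], argument=value, ...), one row to a line, values as JSON. drive_tool: Moves the arm, as the interface text tells. Its arguments: {"type":"object","properties":{"steps":{"type":"array"},"squeeze":{"type":"number"}},"required":["steps"]}

```bash
ls; mkdir -p pics; cat > h.py <<'E'
import numpy as np,cv2
from cell import manip
from scipy.spatial.transform import Rotation as R
def cam(n):
    c=manip.camera(n); 
    return c
def save(c,name):
    cv2.imwrite('pics/'+name,cv2.cvtColor(c['frame'],cv2.COLOR_RGB2BGR))
E
python3 - <<'E'
from h import *
print(manip.read_state(), manip.finger_overhang)
for n in ['scene','side','wrist']:
    c=cam(n); save(c,n+'0.png'); np.savez('c_%s.npz'%n,**{k:np.array(v) for k,v in c.items()})
    print(n,c['intrinsics'],c['dist_coeffs'],c['position'],c['attitude'])
E
```

```text
pics
{'clock': 0.0, 'joints': array([ 1.08340781e+00,  3.00497680e-01,  1.52157588e+00, -3.55635989e-06,
        1.32073866e+00, -6.66181172e-02]), 'qd': array([-0.00124382,  0.00053783, -0.0004168 , -0.00026064,  0.00038254,
       -0.00111876]), 'effort': array([ 2.81815737e-04, -5.31819785e+01, -3.52731335e+01,  7.08423019e-02,
        2.45099701e-02, -3.76970365e-05]), 'eef_pos': array([224.54973324, 501.79789499, 221.87395077]), 'eef_rot': array([-3.14037556e+00, -7.77482768e-05,  2.72082308e+00]), 'wrist_force': array([0.01266038, 0.06478716, 0.06085213]), 'moment': array([-0.00325378, -0.06062617,  0.022453  ]), 'finger_gap': 93.90471720060744} 17.0
scene [[467.30695543   0.         312.46043174]
 [  0.         467.30695543 243.03426372]
 [  0.           0.           1.        ]] [-0.12567368  0.          0.          0.          0.        ] [ 765.66092122 -530.09966901  943.73243044] [-2.52662237 -0.00863749  0.51286722]
side [[508.86419856   0.         310.61845928]
 [  0.         508.86419856 243.23965363]
 [  0.           0.           1.        ]] [-0.04812394  0.          0.          0.          0.        ] [  81.53265709 -697.00661373  616.51371479] [-2.17755383  0.00539624 -0.5027766 ]
wrist [[346.76617714   0.         320.22733158]
 [  0.         346.76617714 234.16281981]
 [  0.           0.           1.        ]] [-0.00215276  0.          0.          0.          0.        ] [162.84260352 530.35663889 383.77794209] [2.90486185e+00 1.29071878e-03 1.15068590e+00]
```

View pics/scene0.png

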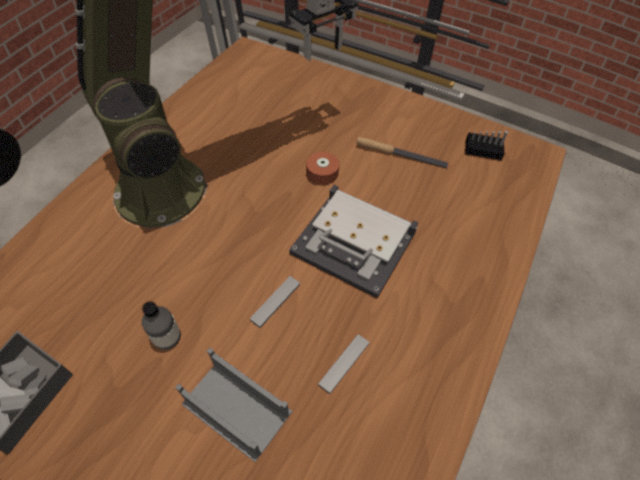

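View pics/side0.png

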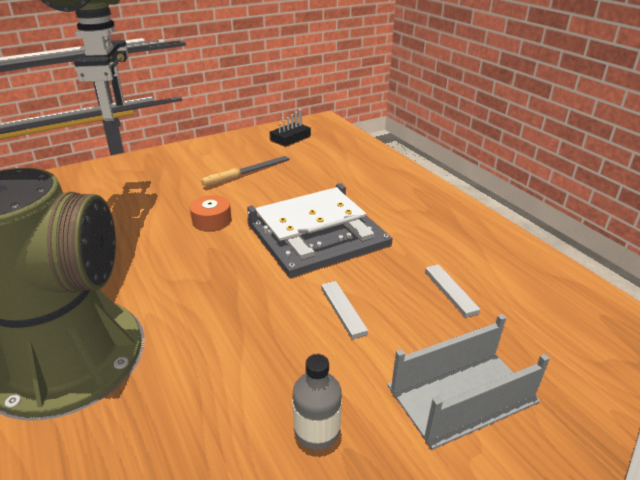

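View pics/wrist0.png

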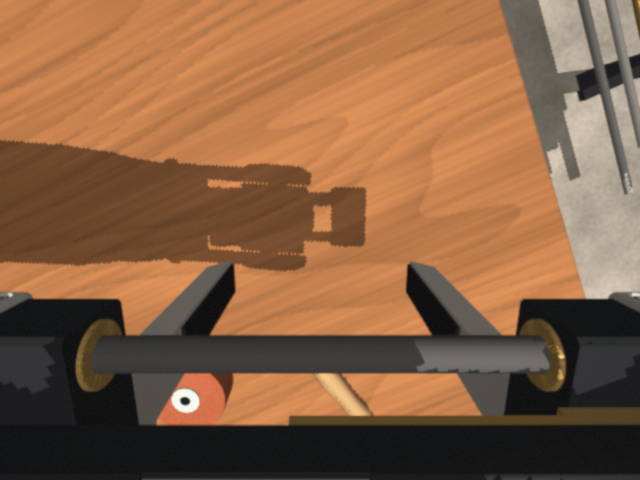

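The scene camera shows two blanks, at px (275,302) and (345,363), the closed jig at (355,245) with two bars under the leaf, the stand at (235,405), and the file, flap wheel and bottle. Next I'll measure them from the depth readings.

```bash
cat >> h.py <<'E'
def cloud(c):
    K=np.array(c['intrinsics']);d=np.array(c['dist_coeffs']);z=np.array(c['range_z']).astype(float)
    v,u=np.mgrid[0:480,0:640]
    p=cv2.undistortPoints(np.stack([u,v],-1).reshape(-1,1,2).astype(float),K,d).reshape(480,640,2)
    P=np.dstack([p*z[...,None],z])
    Rm=R.from_euler('xyz',c['attitude']).as_matrix()
    W=P@Rm.T+np.array(c['position']); W[z<=0]=np.nan
    return W
def proj(c,X):
    Rm=R.from_euler('xyz',c['attitude']).as_matrix()
    X=np.atleast_2d(np.asarray(X,float))
    Pc=(X-np.array(c['position']))@Rm
    return cv2.projectPoints(Pc,np.zeros(3),np.zeros(3),np.array(c['intrinsics']),np.array(c['dist_coeffs']))[0].reshape(-1,2)
def ray(c,uv,z):
    K=np.array(c['intrinsics']);d=np.array(c['dist_coeffs'])
    p=cv2.undistortPoints(np.array(uv,float).reshape(-1,1,2),K,d).reshape(-1,2)
    Rm=R.from_euler('xyz',c['attitude']).as_matrix()
    D=np.c_[p,np.ones(len(p))]@Rm.T; C=np.array(c['position'])
    return C+D*((z-C[2])/D[:,2])[:,None]
def rect(pts):
    (cx,cy),(w,h),a=cv2.minAreaRect(np.asarray(pts,np.float32)[:,None,:2])
    if w>h: a+=90; w,h=h,w   # h long, direction angle a+90
    return cx,cy,w,h,(a+90)%180   # direction of long axis deg
def load(n):
    d=np.load('c_%s.npz'%n,allow_pickle=True); return {k:d[k] for k in d.files}
E
python3 - <<'E'
from h import *
from scipy.ndimage import median_filter
for n in ['scene','side']:
    c=load(n);W=cloud(c);Z=W[...,2];f=c['frame'].astype(int)
    sat=f.max(-1)-f.min(-1)
    print(n)
    gray=(sat<30)&(np.abs(W[...,0])<900)&(np.abs(W[...,1])<700)
    for nm,m in [('blank',gray&(Z>3)&(Z<25)),('leafjig',gray&(Z>25)&(Z<60)),('stand',(sat<40)&(Z>60)&(Z<100))]:
        m=m.astype(np.uint8)
        m=cv2.morphologyEx(m,cv2.MORPH_OPEN,np.ones((2,2),np.uint8))
        k,l,s,cc=cv2.connectedComponentsWithStats(m)
        for i in range(1,k):
            if s[i,4]>150:
                p=W[l==i]; print(nm,cc[i].round(),s[i,4],np.round(rect(p),1),'z',np.nanpercentile(p[:,2],[5,50,95]).round(1))
E
```

```text
scene
blank [421. 159.] 305 [573.5 455.   21.3 156.4  17.3] z [ 1.9  9.6 16.4]
blank [484. 155.] 175 [730.5 565.5   9.6 107.5  18.5] z [ 2.5 12.4 21.3]
blank [ 11. 164.] 171 [-956.8   57.2   82.  1092.1  157.1] z [-1.4  9.6 20. ]
blank [169. 206.] 1424 [ 54.6 -15.2 124.  247.2  69.9] z [ 2.5 14.7 20. ]
blank [346. 263.] 2561 [585.3  39.  154.6 309.4  39.2] z [ 7.1 21.  25.3]
blank [347. 246.] 170 [540.1  71.4  37.  110.9 151.6] z [18.5 21.1 72.8]
blank [275. 303.] 761 [ 455.4 -132.9   26.1  138.4   80.4] z [ 2.3 13.3 16.9]
blank [344. 365.] 929 [ 658.1 -185.4   27.5  141.5   80.8] z [ 3.2 13.  16. ]
blank [ 30. 366.] 1196 [  94.7 -557.    76.2  135.6  158.8] z [ 3.2  7.3 29.2]
blank [240. 408.] 3584 [ 523.3 -353.9   96.8  189.2  165.9] z [ 4.3  7.4 10.9]
blank [ 38. 414.] 537 [ 170.8 -600.7    6.4  200.4   89.6] z [ 0.9  9.5 19.4]
blank [222. 432.] 559 [ 510.3 -429.7   14.2  186.6  175.7] z [ 4.1  7.4 14.2]
leafjig [486. 145.] 586 [723.2 610.1  98.  117.8  17. ] z [24.8 31.5 45.2]
leafjig [  9. 155.] 253 [-956.9   74.7   78.6 1096.1  156.6] z [20.9 36.6 52. ]
leafjig [160. 199.] 824 
[... 1994 characters left out ...]
4.8 40.1 55.5]
leafjig [446. 359.] 1552 [ 540.  -333.    28.9  234.7    2.5] z [23.6 39.6 55. ]
leafjig [ 12. 373.] 433 [-64.1 -48.7  16.4  54.1 144.6] z [24.6 39.4 55.6]
leafjig [ 43. 381.] 221 [-31.2 -85.8   8.9  29.6  49.8] z [24.1 37.8 54.3]
leafjig [483. 404.] 1624 [ 530.9 -420.7   24.6  235.1  179.4] z [22.9 39.4 55.2]
stand [333. 225.] 287 [553.2  59.5  65.9 156.9 176.3] z [20.4 69.1 73.7]
stand [ 60. 344.] 2773 [nan nan nan  0. nan] z [59.7 76.6 95.3]
stand [449. 345.] 1153 [ 562.  -328.1   45.8  276.5    7.6] z [57.9 68.9 82.7]
stand [488. 389.] 1413 [ 548.2 -420.7   33.4  269.2    4.5] z [58.3 69.5 84.5]
stand [318. 407.] 1308 [ 319.5 -322.1   45.5  109.4   24.4] z [60.4 84.7 97.8]
```

```bash
python3 - <<'E'
from h import *
c=load('scene');f=c['frame'][...,::-1]
a=cv2.resize(f[180:300,280:430],None,fx=5,fy=5,interpolation=cv2.INTER_CUBIC)
cv2.imwrite('pics/z1.png',a)
c=load('side');f=c['frame'][...,::-1]
a=cv2.resize(f[170:280,240:400],None,fx=5,fy=5,interpolation=cv2.INTER_CUBIC)
cv2.imwrite('pics/z2.png',a)
c=load('scene');f=c['frame'][...,::-1]
a=cv2.resize(f[270:460,170:380],None,fx=3.8,fy=3,interpolation=cv2.INTER_CUBIC)
cv2.imwrite('pics/z3.png',a)
E
```

```text
(no output)
```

View pics/z1.png

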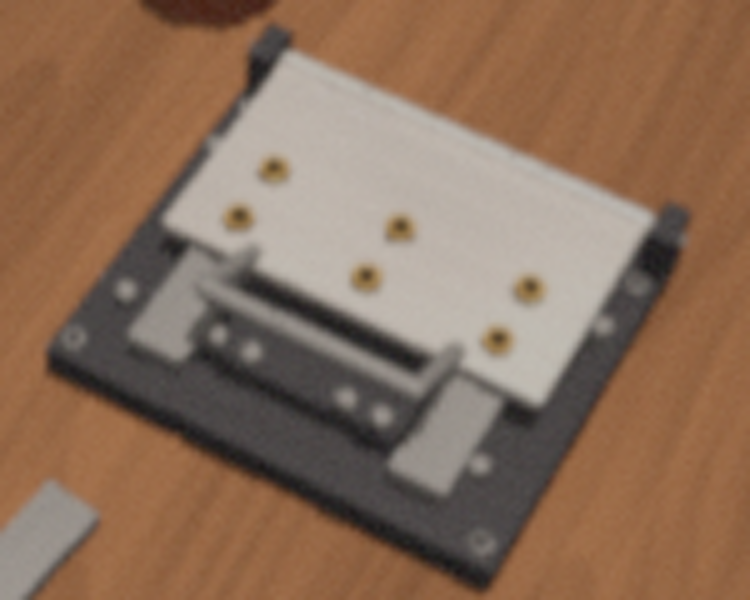

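View pics/z2.png

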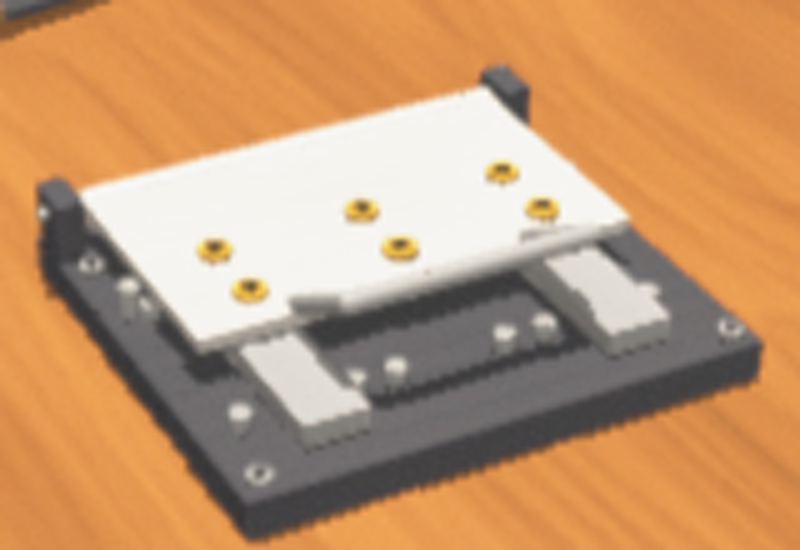

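View pics/z3.png

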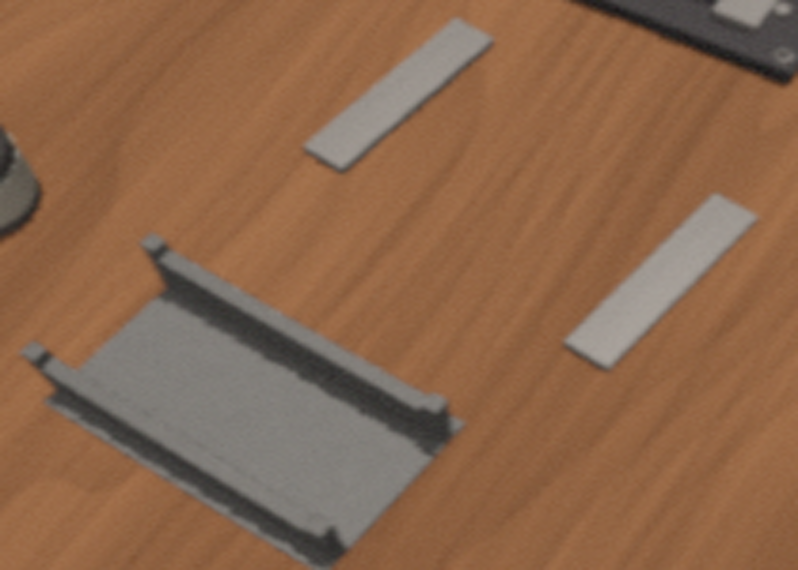

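```bash
python3 - <<'E'
from h import *
def up(p,o): return (np.array(p,float)+.5)/5-.5+np.array(o)
for n,o,pts,front in [('scene',(280,180),[(285,52),(655,215),(543,408),(163,228)],[(50,355),(487,578)]),
             ('side',(240,170),[(78,190),(490,85),(630,220),(205,345)],[(245,502),(760,347)])]:
    c=load(n); f=c['frame'].astype(int)
    print(n,'leaf corners z42',ray(c,up(pts,o),42)[:,:2].round(1).tolist())
    print('front plate top corners z20',ray(c,up(front,o),20)[:,:2].round(1).tolist())
    m=((f[...,0]-f[...,2]>70)&(np.indices(f.shape[:2])[0]>0)).astype(np.uint8)
    sub=np.zeros_like(m); x0,y0=o; 
    hsv=cv2.cvtColor(c['frame'],cv2.COLOR_RGB2HSV)
    m=((hsv[...,1]>110)).astype(np.uint8)
    poly=up(pts,o).astype(np.int32); poly=(poly.mean(0)+(poly-poly.mean(0))*.93).astype(np.int32)
    cv2.fillPoly(sub,[poly],1); m&=sub
    k,l,s,cc=cv2.connectedComponentsWithStats(m)
    for i in range(1,k): print(cc[i].round(1),s[i,4],ray(c,cc[i],43)[0,:2].round(1))
E
```

```text
scene leaf corners z42 [[431.8, 205.3], [639.2, 202.0], [637.1, 70.8], [433.3, 74.6]]
front plate top corners z20 [[415.8, -4.1], [649.5, -10.9]]
[334.5 213.5] 8 [463.7 133.1]
[327.5 223.2] 10 [463.   97.8]
[359.5 225.2] 10 [533.5 131.1]
[352.6 235.1] 11 [532.3  96.1]
[385.5 237.6] 11 [604.  128.4]
[378.8 248. ] 10 [602.7  93. ]
side leaf corners z42 [[437.4, 210.4], [646.1, 204.0], [635.4, 70.1], [432.9, 73.5]]
front plate top corners z20 [[412.9, -0.5], [647.3, -11.2]]
[334. 187.] 1 [636.7 204.9]
[326. 189.] 1 [615.4 205.7]
[330. 188.] 1 [626.  205.3]
[322. 190.] 1 [604.8 206.1]
[310. 193.] 1 [573.6 207.2]
[314. 192.] 1 [584.  206.8]
[295. 197.] 1 [534.9 207.6]
[287. 199.] 1 [514.9 208.4]
[291. 198.] 1 [524.9 208. ]
[340. 204.] 17 [607.7 130.7]
[311.6 211.6] 21 [537.  133.1]
[348.3 211.4] 20 [606.8  94.8]
[282.5 219.5] 20 [467.5 135. ]
[319.5 219.4] 22 [536.2  97.1]
[289.4 227.6] 20 [465.8  99.6]
```

>>> drive_tool([
  {"delta_pos": [22, -33.5, 0], "yaw": 0.028, "hand": 94},
  {"delta_pos": [22, -33.5, 0], "yaw": 0.028, "hand": 60},
  {"delta_pos": [22, -33.5, 0], "yaw": 0.028, "hand": 40},
  {"delta_pos": [22, -33.5, 0], "yaw": 0.028, "hand": 40},
  {"delta_pos": [22, -33.5, 0], "yaw": 0.028, "hand": 40},
], squeeze=20)

```text
clock: 0.57
eef_pos: [335.2, 332.8, 222.4]
eef_rot: [-3.142, -0.0, 2.863]
wrist_force: [0.4, 0.3, -0.3]
finger_gap: 70.5
```

>>> drive_tool([
  {"delta_pos": [22, -33.5, 0], "yaw": 0.028, "hand": 40},
  {"delta_pos": [22, -33.5, 0], "yaw": 0.028, "hand": 40},
  {"delta_pos": [22, -33.5, 0], "yaw": 0.028, "hand": 40},
  {"delta_pos": [22, -33.5, 0], "yaw": 0.028, "hand": 40},
  {"delta_pos": [22, -33.5, 0], "yaw": 0.028, "hand": 40},
])

```text
clock: 0.98
eef_pos: [445.3, 165.1, 222.5]
eef_rot: [3.141, 0.0, 3.002]
wrist_force: [1.1, 0.4, 0.9]
finger_gap: 40.8
```

>>> drive_tool([
  {"delta_pos": [22, -33.5, 0], "yaw": 0.028, "hand": 40},
  {"delta_pos": [22, -33.5, 0], "yaw": 0.027, "hand": 40},
  {"delta_pos": [22, -33.5, 0], "yaw": 0.027, "hand": 40},
  {"delta_pos": [22, -33.5, 0], "yaw": 0.027, "hand": 40},
  {"delta_pos": [0, 0, 0], "yaw": 0, "hand": 40},
])

```text
clock: 1.4
eef_pos: [534.8, 28.1, 221.8]
eef_rot: [-3.141, -0.0, 3.107]
wrist_force: [-0.7, -0.3, 0.9]
finger_gap: 39.9
```

```bash
python3 - <<'E'
from h import *
for n in ['scene','side','wrist']:
    c=cam(n); save(c,n+'1.png'); np.savez('c_%s.npz'%n,**{k:np.array(v) for k,v in c.items()})
s=manip.read_state();print(s)
E
```

```text
{'clock': 1.55, 'joints': array([-6.74979491e-03,  2.63850389e-01,  1.56813356e+00,  1.40871193e-04,
        1.31059115e+00, -1.54471906e+00]), 'qd': array([ 3.00987110e-02, -1.61967337e-02,  1.06789490e-02,  4.16221157e-05,
       -1.74268210e-03,  1.45354825e-03]), 'effort': array([ -1.98921584, -49.92542624, -35.68575025,  -0.08251685,
         0.0527462 ,  -0.13610709]), 'eef_pos': array([532.37821992,  33.04186327, 222.01491801]), 'eef_rot': array([ 3.14148222e+00, -9.85661303e-04,  3.10872934e+00]), 'wrist_force': array([-0.15845966,  0.86728105, -0.92874992]), 'moment': array([ 0.04909834, -0.00049554,  0.03544482]), 'finger_gap': 39.853750831937575}
```

View pics/wrist1.png

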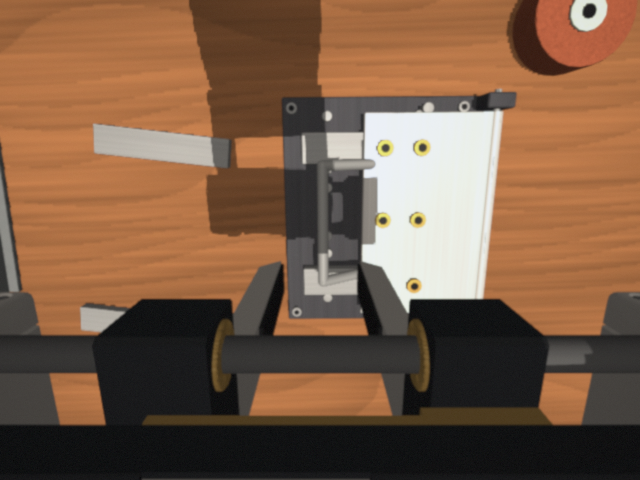

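View pics/side1.png

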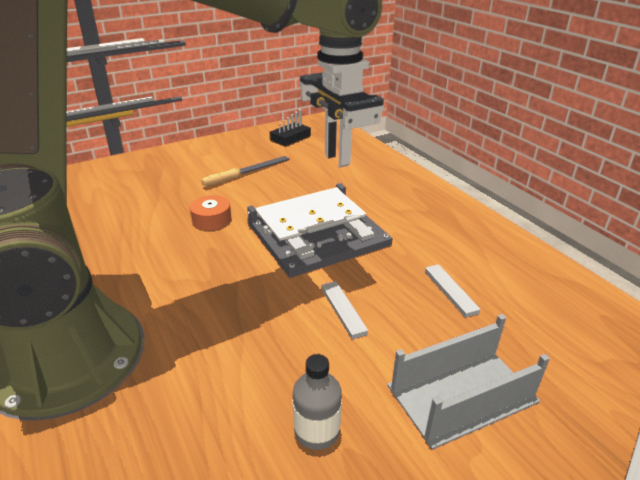

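The wrist view shows the handle bar at px u≈323, v 162–283. It sits between the fingers, whose inner edges are at u≈282 and 360. I'll check this against the jig numbers.

```bash
python3 - <<'E'
from h import *
c=load('wrist')
print('handle',ray(c,[(323,164),(323,282)],68).round(1).tolist())
print('plate corner',ray(c,[(283,97),(289,318)],20).round(1).tolist())
print('bush',ray(c,[(385.5,148),(422,147.5),(383,220),(417.5,220)],43)[:,:2].round(1).tolist())
print('leafedge',ray(c,[(363.5,113),(361.5,265)],42)[:,:2].round(1).tolist())
E
```

```text
handle [[476.7, 37.1, 68.0], [588.7, 33.5, 68.0]]
plate corner [[412.4, 0.1, 20.0], [650.0, -7.0, 20.0]]
bush [[464.6, 97.3], [465.3, 132.1], [534.5, 95.5], [535.7, 130.0]]
leafedge [[432.1, 76.6], [581.5, 73.9]]
```

>>> drive_tool([
  {"delta_pos": [0, 1.5, -40], "yaw": 0, "hand": 30},
  {"delta_pos": [0, 0, -40], "yaw": 0, "hand": 30},
  {"delta_pos": [0, 0, -40], "yaw": 0, "hand": 30},
  {"delta_pos": [0, 0, -36], "yaw": 0, "hand": 30},
  {"delta_pos": [0, 0, 0], "yaw": 0, "hand": 24},
])

```text
clock: 1.97
eef_pos: [528.8, 35.8, 60.6]
eef_rot: [-3.141, -0.01, 3.111]
wrist_force: [-0.6, -0.0, -1.7]
finger_gap: 26.4
```

>>> drive_tool([
  {"delta_pos": [0, 0, 0], "yaw": 0, "hand": 14},
  {"delta_pos": [0, 0, 0], "yaw": 0, "hand": 0},
  {"delta_pos": [0, 0, 0], "yaw": 0, "hand": 0},
  {"delta_pos": [0, 0, 0], "yaw": 0, "hand": 0},
  {"delta_pos": [0, 0, 0], "yaw": 0, "hand": 0},
], squeeze=20)

```text
clock: 2.38
eef_pos: [533.7, 33.9, 69.0]
eef_rot: [-3.14, 0.004, 3.11]
wrist_force: [-0.7, -5.9, -0.3]
finger_gap: 9.0
```

```bash
python3 - <<'E'
from h import *
s=manip.read_state();print(s['eef_pos'],s['finger_gap'],s['wrist_force'])
th=np.concatenate([np.arange(0,1.81,.09),[1.86,1.9]]);p=th+.1799
y=-167.7*np.cos(p);z=167.7*np.sin(p)
print(np.c_[th[1:],np.diff(y)*.033,np.diff(y),np.diff(z)].round(1).tolist())
E
```

```text
[533.72205189  33.9469469   69.02819876] 8.967356493555785 [-0.66372067 -5.9307841  -0.28522837]
[[0.1, 0.1, 3.4, 14.7], [0.2, 0.2, 4.7, 14.3], [0.3, 0.2, 5.9, 13.9], [0.4, 0.2, 7.2, 13.3], [0.4, 0.3, 8.3, 12.6], [0.5, 0.3, 9.4, 11.8], [0.6, 0.3, 10.4, 10.9], [0.7, 0.4, 11.4, 9.9], [0.8, 0.4, 12.2, 8.8], [0.9, 0.4, 13.0, 7.7], [1.0, 0.4, 13.6, 6.5], [1.1, 0.5, 14.1, 5.3], [1.2, 0.5, 14.6, 4.0], [1.3, 0.5, 14.9, 2.6], [1.3, 0.5, 15.0, 1.3], [1.4, 0.5, 15.1, -0.1], [1.5, 0.5, 15.0, -1.4], [1.6, 0.5, 14.8, -2.8], [1.7, 0.5, 14.5, -4.1], [1.8, 0.5, 14.1, -5.4], [1.9, 0.3, 9.1, -4.3], [1.9, 0.2, 5.9, -3.2]]
```

>>> drive_tool([
  {"delta_pos": [0.1, 3.4, 14.7], "yaw": 0, "hand": 0},
  {"delta_pos": [0.2, 4.7, 14.3], "yaw": 0, "hand": 0},
  {"delta_pos": [0.2, 5.9, 13.9], "yaw": 0, "hand": 0},
  {"delta_pos": [0.2, 7.2, 13.3], "yaw": 0, "hand": 0},
  {"delta_pos": [0.3, 8.3, 12.6], "yaw": 0, "hand": 0},
], squeeze=30)

```text
clock: 2.8
eef_pos: [534.5, 63.0, 139.0]
eef_rot: [-3.139, 0.004, 3.109]
wrist_force: [-0.9, -8.6, 1.6]
finger_gap: 9.0
```

>>> drive_tool([
  {"delta_pos": [0.3, 9.4, 11.8], "yaw": 0, "hand": 0},
  {"delta_pos": [0.3, 10.4, 10.9], "yaw": 0, "hand": 0},
  {"delta_pos": [0.4, 11.4, 9.9], "yaw": 0, "hand": 0},
  {"delta_pos": [0.4, 12.2, 8.8], "yaw": 0, "hand": 0},
  {"delta_pos": [0.4, 13, 7.7], "yaw": 0, "hand": 0},
])

```text
clock: 3.22
eef_pos: [536.6, 120.0, 189.0]
eef_rot: [-3.141, 0.007, 3.109]
wrist_force: [1.5, -4.2, 4.8]
finger_gap: 9.8
```

Forces are small and the gap is about 9–10 mm, so the grip on the handle is holding. I'll carry on along the arc.

>>> drive_tool([
  {"delta_pos": [0.4, 13.6, 6.5], "yaw": 0, "hand": 0},
  {"delta_pos": [0.5, 14.1, 5.3], "yaw": 0, "hand": 0},
  {"delta_pos": [0.5, 14.6, 4.0], "yaw": 0, "hand": 0},
  {"delta_pos": [0.5, 14.9, 2.6], "yaw": 0, "hand": 0},
  {"delta_pos": [0.5, 15, 1.3], "yaw": 0, "hand": 0},
])

```text
clock: 3.63
eef_pos: [538.5, 193.7, 206.9]
eef_rot: [3.141, 0.004, 3.11]
wrist_force: [3.6, -2.9, 1.9]
finger_gap: 9.1
```

>>> drive_tool([
  {"delta_pos": [0.5, 15.1, -0.1], "yaw": 0, "hand": 0},
  {"delta_pos": [0.5, 15, -1.4], "yaw": 0, "hand": 0},
  {"delta_pos": [0.5, 14.8, -2.8], "yaw": 0, "hand": 0},
  {"delta_pos": [0.5, 14.5, -4.1], "yaw": 0, "hand": 0},
  {"delta_pos": [0.5, 14.1, -5.4], "yaw": 0, "hand": 0},
])

```text
clock: 4.05
eef_pos: [540.4, 267.8, 190.5]
eef_rot: [3.141, 0.001, 3.11]
wrist_force: [2.8, -1.1, 0.1]
finger_gap: 8.8
```

>>> drive_tool([
  {"delta_pos": [0.3, 9.1, -4.3], "yaw": 0, "hand": 0},
  {"delta_pos": [0.2, 5.9, -3.2], "yaw": 0, "hand": 0},
  {"delta_pos": [0, 0, 0], "yaw": 0, "hand": 0},
])

```text
clock: 4.3
eef_pos: [540.8, 282.9, 182.0]
eef_rot: [3.141, -0.0, 3.111]
wrist_force: [1.5, 3.5, 5.1]
finger_gap: 9.1
```

```bash
python3 - <<'E'
from h import *
for n in ['side','wrist']:
    c=cam(n); save(c,n+'2.png')
s=manip.read_state();print(s['eef_pos'],s['finger_gap'],s['wrist_force'])
E
```

```text
[540.76234612 282.14595613 182.40102053] 8.982464680357594 [0.99031766 3.29321351 5.40726964]
```

View pics/side2.png

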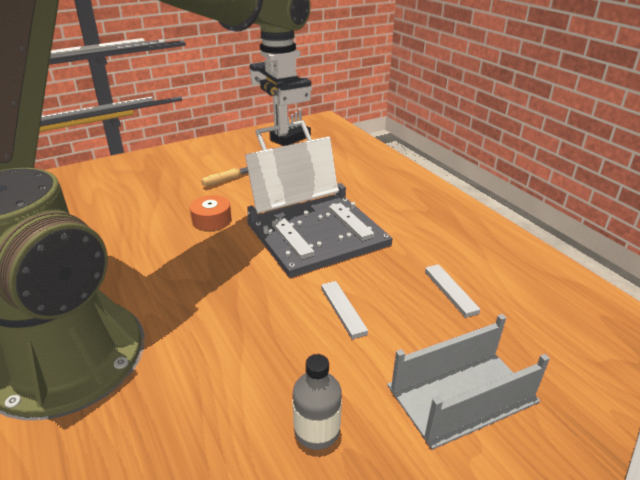

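>>> drive_tool([
  {"delta_pos": [0, 0, 0], "yaw": 0, "hand": 20},
  {"delta_pos": [0, 0, 0], "yaw": 0, "hand": 30},
  {"delta_pos": [0, 0, 0], "yaw": 0, "hand": 30},
  {"delta_pos": [0, 0, 20], "yaw": 0, "hand": 30},
  {"delta_pos": [0, 0, 40], "yaw": 0, "hand": 30},
])

```text
clock: 4.82
eef_pos: [539.3, 280.2, 238.5]
eef_rot: [-3.137, -0.008, 3.109]
wrist_force: [1.1, 0.1, 0.3]
finger_gap: 29.7
```

>>> drive_tool([
  {"delta_pos": [0, -20, 20], "yaw": -0.12, "hand": 50},
  {"delta_pos": [0, -20, 0], "yaw": -0.12, "hand": 50},
  {"delta_pos": [0, -20, 0], "yaw": -0.12, "hand": 50},
  {"delta_pos": [0, -20, 0], "yaw": -0.12, "hand": 50},
  {"delta_pos": [0, -20, 0], "yaw": -0.12, "hand": 50},
])

```text
clock: 5.23
eef_pos: [540.6, 179.9, 262.4]
eef_rot: [-3.141, -0.0, 2.504]
wrist_force: [0.9, 0.2, 0.8]
finger_gap: 49.8
```

>>> drive_tool([
  {"delta_pos": [0, -25, 0], "yaw": -0.12, "hand": 50},
  {"delta_pos": [0, -25, 0], "yaw": -0.12, "hand": 50},
  {"delta_pos": [0, -25, 0], "yaw": -0.12, "hand": 50},
  {"delta_pos": [0, -25, 0], "yaw": -0.12, "hand": 50},
  {"delta_pos": [0, -25, 0], "yaw": -0.12, "hand": 50},
])

```text
clock: 5.65
eef_pos: [540.5, 54.7, 262.4]
eef_rot: [-3.141, -0.0, 1.904]
wrist_force: [0.7, 0.0, 0.0]
finger_gap: 50.1
```

>>> drive_tool([
  {"delta_pos": [0, -20, 0], "yaw": -0.12, "hand": 50},
  {"delta_pos": [0, -10, 0], "yaw": -0.12, "hand": 50},
  {"delta_pos": [0, -10, 0], "yaw": -0.12, "hand": 50},
  {"delta_pos": [0, 0, 0], "yaw": -0.012, "hand": 50},
  {"delta_pos": [0, 0, 0], "yaw": 0, "hand": 50},
])

```text
clock: 6.07
eef_pos: [540.7, 15.9, 262.5]
eef_rot: [-3.141, -0.0, 1.539]
wrist_force: [0.0, -0.3, -0.4]
finger_gap: 50.4
```

```bash
python3 - <<'E'
from h import *
for n in ['scene','side','wrist']:
    c=cam(n); save(c,n+'3.png'); np.savez('c_%s.npz'%n,**{k:np.array(v) for k,v in c.items()})
s=manip.read_state();print(s['clock'],s['eef_pos'],s['eef_rot'],s['finger_gap'],s['wrist_force'])
E
```

```text
6.2167 [540.79302617  16.70938657 262.62004471] [-3.14125817e+00 -4.52551004e-05  1.54144932e+00] 49.95364731470064 [-0.11009333 -0.574465    0.12641954]
```

View pics/wrist3.png

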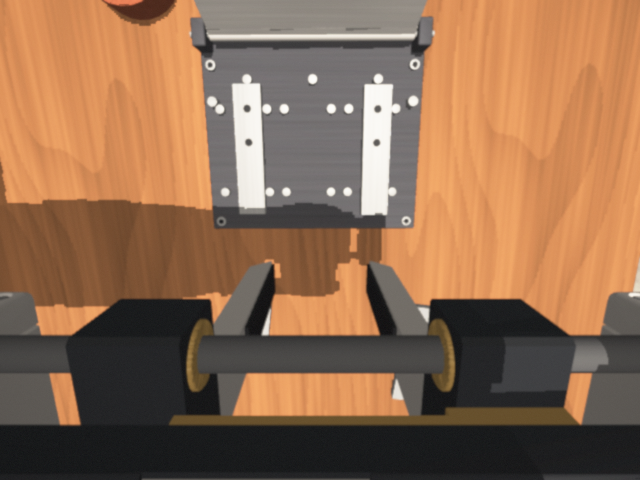

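View pics/scene3.png

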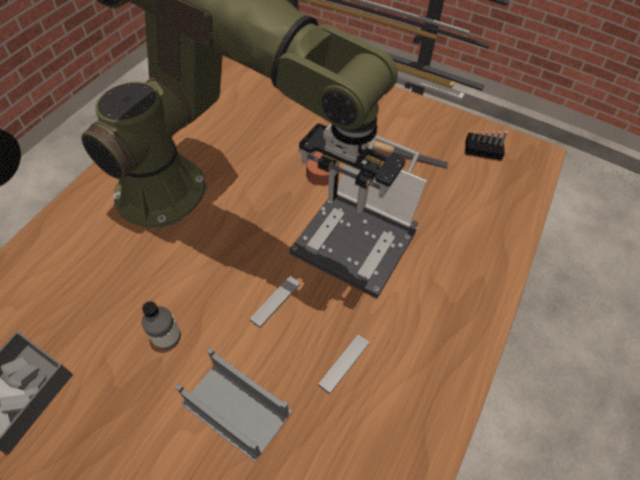

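The wrist view shows the leaf open at the top. The bars are in the left nest (px 248,147) and the right nest (377,150), and every pin is visible. The pin tops will give me the jig pose.

```bash
cat >> h.py <<'E'
PINS=[]
for nx in (-70,0,70):
    for dx in (20,-31):
        for dy in (45,-45): PINS.append((nx+dx,-20+dy))
    PINS.append((nx,55))
PINS=np.array(PINS,float)
def fitjig(c,O=(535,104),yaw=-.033,zt=28,verbose=True):
    """bright small blobs near predicted pin tops -> rigid fit"""
    f=c['frame'].astype(int);g=(f.min(-1)>130).astype(np.uint8)
    k,l,s,cc=cv2.connectedComponentsWithStats(g)
    ok=[i for i in range(1,k) if 15<s[i,4]<200 and max(s[i,2:4])<20]
    W=ray(c,cc[ok],zt)[:,:2]
    for it in range(4):
        cs,sn=np.cos(yaw),np.sin(yaw);Rm=np.array([[cs,-sn],[sn,cs]])
        P=PINS@Rm.T+O
        D=np.linalg.norm(P[:,None]-W[None],axis=2);j=D.argmin(1);m=D[np.arange(len(P)),j]<(8 if it==0 else 5)
        A=PINS[m];B=W[j[m]];a=A-A.mean(0);b=B-B.mean(0)
        yaw=np.arctan2((a[:,0]*b[:,1]-a[:,1]*b[:,0]).sum(),(a*b).sum())
        cs,sn=np.cos(yaw),np.sin(yaw);Rm=np.array([[cs,-sn],[sn,cs]])
        O=B.mean(0)-Rm@A.mean(0)
    r=B-(A@Rm.T+O)
    if verbose: print('jig',O.round(2),round(yaw,4),'n',m.sum(),'rms',r.std().round(2))
    return O,yaw
def J(O,yaw,p):
    cs,sn=np.cos(yaw),np.sin(yaw);return np.array([[cs,-sn],[sn,cs]])@np.array(p)+O
E
python3 - <<'E'
from h import *
c=load('wrist');O,y=fitjig(c)
for n in (-70,0,70): print(J(O,y,(n,-20)).round(1))
f=c['frame'].astype(int);m=(f.min(-1)>140).astype(np.uint8)
k,l,s,cc=cv2.connectedComponentsWithStats(m)
for i in range(1,k):
    if 2000<s[i,4]<6000 and cc[i][1]<230:
        ct=np.argwhere(l==i)[:,::-1]; print(cc[i],s[i],np.round(rect(ray(c,ct,32)),1))
# stand & blanks from fixed cams
for n in ['scene','side']:
    c=load(n);f=c['frame'].astype(int)
    sat=f.max(-1)-f.min(-1);m=((sat<35)&(f.min(-1)>95)).astype(np.uint8)
    k,l,s,cc=cv2.connectedComponentsWithStats(m)
    for i in range(1,k):
        if 300<s[i,4]<6000:
            ct=np.argwhere(l==i)[:,::-1]; r=rect(ray(c,ct,12)); print(n,cc[i].round(1),s[i,4],np.round(r,1))
E
```

```text
jig [534.25 105.12] -0.0298 n 9 rms 1.26
[463.7  87.2]
[533.7  85.1]
[603.6  83. ]
[376.89833119 146.54839538] [ 361   73   40  142 3895] [608.4  87.   39.8 149.8  88.5]
[249.23020805 143.49283977] [ 231   74   44  136 3701] [469.4  93.5  41.7 143.   88.6]
scene [525.4 112.7] 1995 [759.7 858.2 120.1 817.5   3.4]
scene [397.4 192.1] 2170 [539.6 352.3 160.7 330.1 113.2]
scene [347.9 188.3] 422 [444.2 253.2  56.6  93.5 109.1]
scene [325.7 228.8] 647 [461.4 107.1  44.7 146.5  88.3]
scene [376.4 254.7] 757 [604.3  99.6  44.8 154.3  88.6]
scene [270.2 305.6] 605 [ 451.7 -147.3   31.5  109.8   81.7]
scene [343.3 363.5] 947 [ 656.6 -185.6   31.   140.8   81.3]
scene [ 20.1 383.2] 2098 [  79.3 -596.6  114.2  174.9   89.8]
scene [249.5 381.4] 449 [ 503.3 -317.2   12.9  189.1  175.6]
scene [235.  410.1] 3717 [ 505.  -379.4   78.8  206.2  174.5]
side [340.8  51.8] 1296 [1416.  1404.7  249.9  690.6   60.5]
side [109.9  46.1] 635 [ 487.1 2054.9  171.4  471.4  178.4]
side [363.  108.4] 372 [1037.3  669.5   51.4  510.6   58.7]
side [109.9 105.6] 360 [2.9590e+02 1.1533e+03 5.0100e+01 2.9180e+02 1.0000e-01]
side [317.3 229. ] 4904 [542.2 106.  200.6 245.1 177.6]
side [452.4 290.9] 989 [ 652.6 -188.7   36.8  146.7   81.1]
side [344.3 310. ] 1044 [ 452.4 -134.3   33.3  149.2   81.4]
side [316.7 394.5] 1275 [ 320.8 -273.8   68.3   68.6   58. ]
side [316.2 426.3] 835 [ 295.  -320.8   63.2   66.   150.9]
side [634.6 463.3] 354 [ 635.8 -576.5   14.6   84.    23.4]
```

>>> drive_tool([
  {"delta_pos": [-26, 24, -30], "yaw": 0, "hand": 50},
  {"delta_pos": [-26, 24, -30], "yaw": 0, "hand": 50},
  {"delta_pos": [-25, 22, -30], "yaw": 0, "hand": 50},
  {"delta_pos": [0, 0, -35], "yaw": 0, "hand": 50},
  {"delta_pos": [0, 0, -35], "yaw": 0, "hand": 50},
])

```text
clock: 6.63
eef_pos: [470.2, 81.2, 110.4]
eef_rot: [3.14, -0.0, 1.543]
wrist_force: [0.3, 0.2, -0.5]
finger_gap: 49.8
```

>>> drive_tool([
  {"delta_pos": [0, 0, -25], "yaw": 0, "hand": 50},
  {"delta_pos": [0, 0, -15], "yaw": 0, "hand": 50},
  {"delta_pos": [0, 0, -10], "yaw": 0, "hand": 50},
  {"delta_pos": [0, 0, -6], "yaw": 0, "hand": 50},
  {"delta_pos": [0, 0, 0], "yaw": 0, "hand": 50},
])

```text
clock: 7.05
eef_pos: [470.7, 79.9, 54.4]
eef_rot: [-3.141, 0.0, 1.539]
wrist_force: [-1.1, -0.6, 0.5]
finger_gap: 50.1
```

```bash
python3 - <<'E'
from h import *
c=cam('wrist'); save(c,'wrist4.png')
s=manip.read_state();print(s['clock'],s['eef_pos'],s['eef_rot'],s['finger_gap'],s['wrist_force'])
E
```

```text
7.1 [471.10785773  79.8702607   55.25176835] [ 3.14146461e+00 -2.17642388e-05  1.53872942e+00] 49.79886875672394 [-0.16560707 -0.4039039  -0.51437937]
```

View pics/wrist4.png

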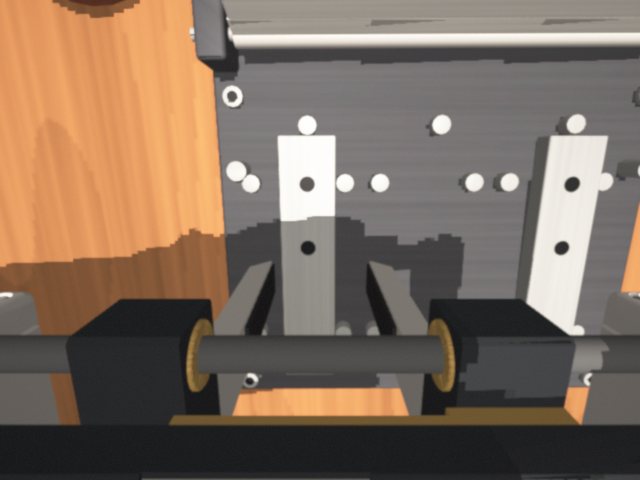

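>>> drive_tool([
  {"delta_pos": [-7, 7, 0], "yaw": 0, "hand": 50},
  {"delta_pos": [0, 0, -8], "yaw": 0, "hand": 50},
  {"delta_pos": [0, 0, -6], "yaw": 0, "hand": 50},
  {"delta_pos": [0, 0, 0], "yaw": 0, "hand": 20},
  {"delta_pos": [0, 0, 0], "yaw": 0, "hand": 20},
], squeeze=40)

```text
clock: 7.52
eef_pos: [463.8, 86.7, 40.7]
eef_rot: [-3.141, 0.0, 1.538]
wrist_force: [0.2, -0.3, 0.1]
finger_gap: 40.1
```

>>> drive_tool([
  {"delta_pos": [0, 0, 0], "yaw": 0, "hand": 20},
  {"delta_pos": [0, 0, 0], "yaw": 0, "hand": 20},
])

```text
clock: 7.68
eef_pos: [464.1, 86.6, 41.1]
eef_rot: [3.141, -0.0, 1.538]
wrist_force: [0.9, 0.7, -0.8]
finger_gap: 29.5
```

Gripped at 29.5 mm. Before carrying it, I'll measure the stand, the lips and rails in both fixed cameras.

```bash
python3 - <<'E'
from h import *
c=load('scene');f=c['frame'][...,::-1]
cv2.imwrite('pics/s1.png',cv2.resize(f[345:460,170:300],None,fx=5,fy=5,interpolation=cv2.INTER_CUBIC))
c=load('side');f=c['frame'][...,::-1]
cv2.imwrite('pics/s2.png',cv2.resize(f[310:445,385:555],None,fx=4,fy=4,interpolation=cv2.INTER_CUBIC))
E
```

```text
(no output)
```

View pics/s1.png

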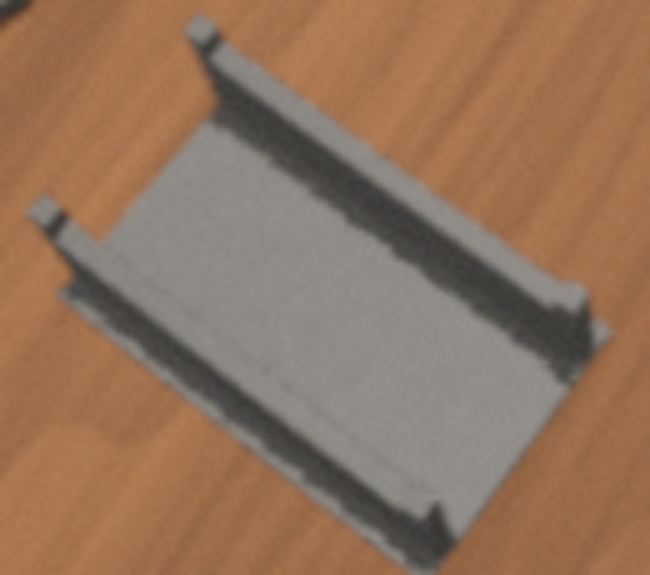

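View pics/s2.png

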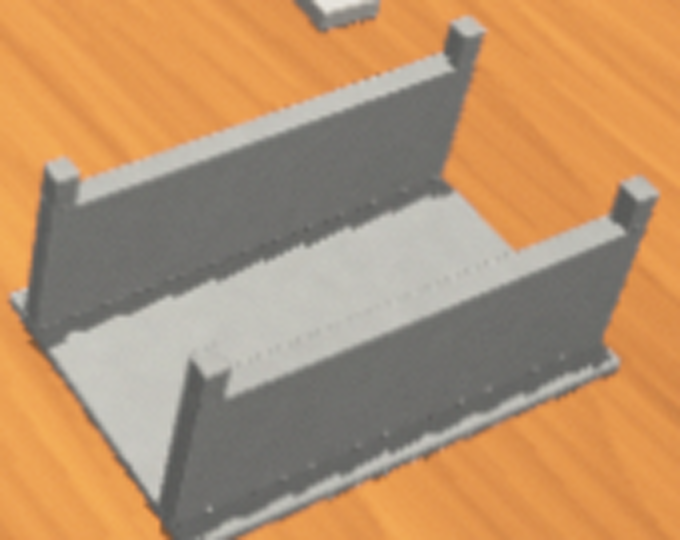

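```bash
python3 - <<'E'
from h import *
def go(n,pts,o,k):
    c=load(n); p=(np.array(pts,float)+.5)/k-.5+np.array(o)
    W=ray(c,p,86)[:,:2]; print(n,W.round(1).tolist(),'c',W.mean(0).round(1))
    d=(W[1]-W[0]+W[2]-W[3]); e=(W[0]-W[3]+W[1]-W[2]); print('yaw',np.arctan2(d[1],d[0]),np.arctan2(-e[0],e[1]),np.linalg.norm(d)/2,np.linalg.norm(e)/2)
go('scene',[(202,28),(575,296),(435,512),(45,210)],(170,345),5)
go('side',[(62,168),(466,25),(638,185),(210,362)],(385,310),4)
E
```

```text
scene [[426.8, -320.9], [607.3, -337.7], [604.5, -428.4], [418.5, -410.8]] c [ 514.3 -374.5]
yaw -0.0937178317235177 -0.06129562676466388 184.0776117113434 90.46128313497975
side [[428.4, -320.6], [606.9, -337.5], [598.8, -426.6], [419.1, -410.8]] c [ 513.3 -373.9]
yaw -0.09104403397346122 -0.09666393406412215 179.8158559492627 90.11200507644028
```

>>> drive_tool([
  {"delta_pos": [0, 0, 15], "yaw": 0, "hand": 20},
  {"delta_pos": [0, 0, 35], "yaw": 0, "hand": 20},
  {"delta_pos": [0, 0, 40], "yaw": 0, "hand": 20},
  {"delta_pos": [0, 0, 40], "yaw": 0, "hand": 20},
  {"delta_pos": [0, -20, 0], "yaw": 0, "hand": 20},
], squeeze=55)

```text
clock: 8.1
eef_pos: [466.4, 68.3, 178.0]
eef_rot: [3.131, -0.002, 1.54]
wrist_force: [1.4, 0.6, -3.1]
finger_gap: 29.1
```

>>> drive_tool([
  {"delta_pos": [1.5, -38, 0], "yaw": 0, "hand": 20},
  {"delta_pos": [1.5, -38, 0], "yaw": 0, "hand": 20},
  {"delta_pos": [1.5, -38, 0], "yaw": 0, "hand": 20},
  {"delta_pos": [1.5, -38, 0], "yaw": -0.02, "hand": 20},
  {"delta_pos": [1.5, -38, 0], "yaw": -0.02, "hand": 20},
])

```text
clock: 8.52
eef_pos: [470.9, -125.1, 170.9]
eef_rot: [-3.141, -0.0, 1.497]
wrist_force: [1.3, 0.8, -3.1]
finger_gap: 29.3
```

>>> drive_tool([
  {"delta_pos": [1.5, -38, 0], "yaw": -0.02, "hand": 20},
  {"delta_pos": [1.5, -38, 0], "yaw": 0, "hand": 20},
  {"delta_pos": [1.5, -38, 0], "yaw": 0, "hand": 20},
  {"delta_pos": [1.5, -38, 0], "yaw": 0, "hand": 20},
  {"delta_pos": [1.5, -38, 0], "yaw": 0, "hand": 20},
])

```text
clock: 8.93
eef_pos: [478.3, -315.2, 170.6]
eef_rot: [-3.141, -0.0, 1.477]
wrist_force: [0.8, -0.3, -4.2]
finger_gap: 29.3
```

>>> drive_tool([
  {"delta_pos": [2.5, -32, 0], "yaw": 0, "hand": 20},
  {"delta_pos": [0, -26, 0], "yaw": 0, "hand": 20},
  {"delta_pos": [0, 0, -15], "yaw": 0, "hand": 20},
  {"delta_pos": [0, 0, 0], "yaw": 0, "hand": 20},
])

```text
clock: 9.27
eef_pos: [480.0, -371.8, 152.8]
eef_rot: [-3.138, -0.003, 1.476]
wrist_force: [0.3, 1.4, -4.8]
finger_gap: 29.1
```

```bash
python3 - <<'E'
from h import *
for n in ['side','wrist']:
    c=cam(n); save(c,n+'5.png')
s=manip.read_state();print(s['clock'],s['eef_pos'],s['eef_rot'],s['finger_gap'],s['wrist_force'])
E
```

```text
9.3667 [ 481.02954555 -370.72899945  155.29871969] [-3.13984818e+00 -1.42919976e-03  1.47773759e+00] 28.878348254565438 [ 0.41564222  0.40519588 -3.92603899]
```

View pics/wrist5.png

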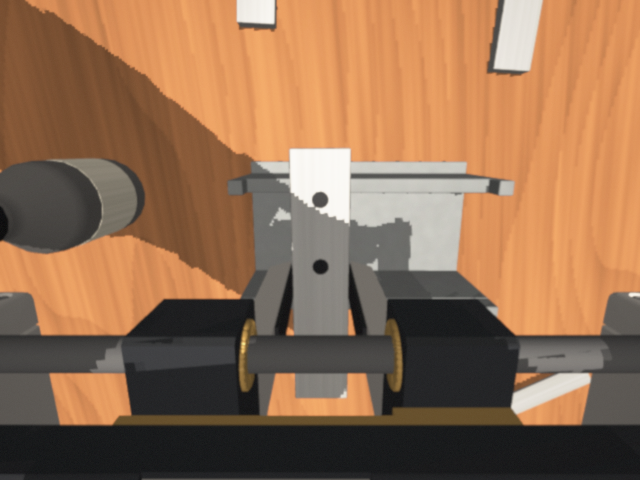

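View pics/side5.png

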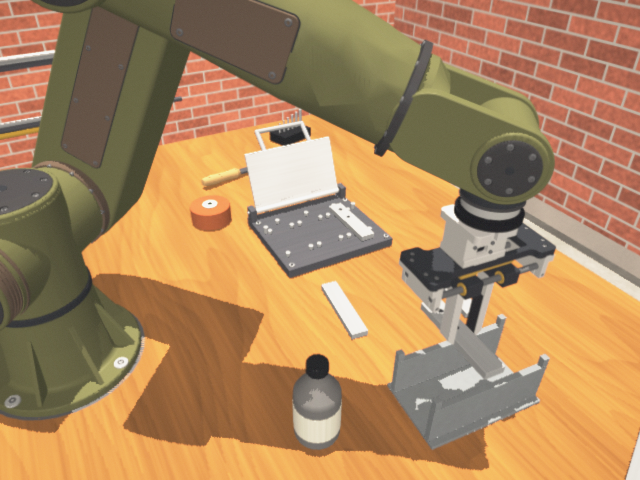

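The wrist view shows the bar squarely held over the stand. It also shows a third light piece at bottom right (px 550,390), outside both fixed views and probably a third blank. I'll lower the bar first.

>>> drive_tool([
  {"delta_pos": [0.5, 0, -25], "yaw": 0, "hand": 20},
  {"delta_pos": [0, 0, -18], "yaw": 0, "hand": 20},
  {"delta_pos": [0, 0, -10], "yaw": 0, "hand": 20},
  {"delta_pos": [0, 0, -6], "yaw": 0, "hand": 20},
  {"delta_pos": [0, 0, 0], "yaw": 0, "hand": 20},
])

```text
clock: 9.78
eef_pos: [481.9, -370.7, 96.6]
eef_rot: [-3.141, -0.001, 1.478]
wrist_force: [-0.9, -0.8, -3.4]
finger_gap: 29.0
```

>>> drive_tool([
  {"delta_pos": [0, 0, -2], "yaw": 0, "hand": 20},
  {"delta_pos": [0, 0, -1.5], "yaw": 0, "hand": 20},
  {"delta_pos": [0, 0, 0], "yaw": 0, "hand": 20},
])

```text
clock: 10.03
eef_pos: [482.1, -371.5, 94.1]
eef_rot: [3.141, 0.001, 1.478]
wrist_force: [-0.3, -0.3, -3.9]
finger_gap: 29.4
```

>>> drive_tool([
  {"delta_pos": [0, 0, -1], "yaw": 0, "hand": 20},
  {"delta_pos": [0, 0, -1], "yaw": 0, "hand": 20},
  {"delta_pos": [0, 0, 0], "yaw": 0, "hand": 20},
])

```text
clock: 10.28
eef_pos: [481.9, -371.3, 91.5]
eef_rot: [3.142, 0.0, 1.478]
wrist_force: [-1.4, 1.1, -4.1]
finger_gap: 29.2
```

>>> drive_tool([
  {"delta_pos": [0, 0, -1], "yaw": 0, "hand": 20},
  {"delta_pos": [0, 0, 0], "yaw": 0, "hand": 20},
])

```text
clock: 10.45
eef_pos: [482.0, -371.4, 91.1]
eef_rot: [3.141, 0.0, 1.478]
wrist_force: [-2.9, 1.7, 3.3]
finger_gap: 29.0
```

>>> drive_tool([
  {"delta_pos": [0, 0, 0], "yaw": 0, "hand": 44},
  {"delta_pos": [0, 0, 0], "yaw": 0, "hand": 44},
  {"delta_pos": [0, 0, 0], "yaw": 0, "hand": 44},
  {"delta_pos": [0, 0, 20], "yaw": 0, "hand": 44},
  {"delta_pos": [0, 0, 40], "yaw": 0, "hand": 44},
])

```text
clock: 10.87
eef_pos: [480.5, -370.1, 146.8]
eef_rot: [-3.135, -0.005, 1.478]
wrist_force: [-0.2, 0.4, 0.1]
finger_gap: 44.2
```

>>> drive_tool([
  {"delta_pos": [0, 0, 40], "yaw": 0, "hand": 44},
  {"delta_pos": [0, -30, 25], "yaw": 0, "hand": 44},
  {"delta_pos": [0, -30, 25], "yaw": 0, "hand": 44},
  {"delta_pos": [0, -10, 0], "yaw": 0, "hand": 44},
  {"delta_pos": [0, 0, 0], "yaw": 0, "hand": 44},
])

```text
clock: 11.28
eef_pos: [481.6, -443.4, 241.0]
eef_rot: [3.14, 0.001, 1.476]
wrist_force: [0.3, 0.1, -0.4]
finger_gap: 44.1
```

```bash
python3 - <<'E'
from h import *
c=cam('wrist'); save(c,'wrist6.png');np.savez('c_wrist.npz',**{k:np.array(v) for k,v in c.items()})
s=manip.read_state();print(s['clock'],s['eef_pos'],s['eef_rot'],s['finger_gap'],s['wrist_force'])
E
```

```text
11.3333 [ 481.58301887 -441.72924842  239.47836744] [-3.14102338e+00 -5.74531114e-04  1.47654227e+00] 44.39839175105766 [ 0.04296258 -0.41544942 -1.09127244]
```

View pics/wrist6.png

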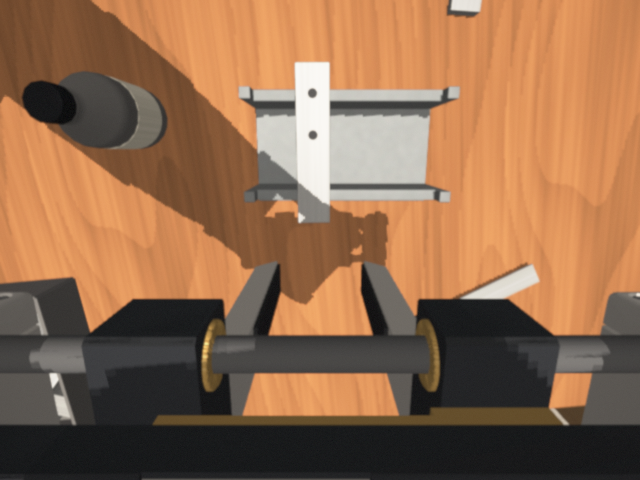

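```bash
python3 - <<'E'
from h import *
c=load('wrist')
print(ray(c,[(533,264),(539,279),(455,298)],12).round(1).tolist())
# bar on stand corners (top z=82)
print(ray(c,[(294.5,62),(329.5,62),(329.5,221),(299,221)],82).round(1).tolist())
print('rails lips z86',ray(c,[(245.5,92),(453,92),(446,194.5),(250,194.5)],86).round(1).tolist())
E
```

```text
[[727.2, -529.8, 12.0], [735.4, -549.6, 12.0], [634.9, -564.7, 12.0]]
[[473.3, -300.8, 82.0], [502.9, -303.6, 82.0], [490.8, -440.8, 82.0], [462.1, -438.1, 82.0]]
rails lips z86 [[429.1, -321.2, 86.0], [605.9, -337.9, 86.0], [599.1, -425.5, 86.0], [420.5, -408.5, 86.0]]
```

The third light piece is near (690,-550), which looks beyond the 775 mm reach. I'll turn the camera towards it to see what it is.

>>> drive_tool([
  {"delta_pos": [0, 0, 0], "yaw": -0.12, "hand": 44},
  {"delta_pos": [0, 0, 0], "yaw": -0.12, "hand": 44},
  {"delta_pos": [0, 0, 0], "yaw": -0.12, "hand": 44},
  {"delta_pos": [0, 0, 0], "yaw": -0.12, "hand": 44},
  {"delta_pos": [0, 0, 0], "yaw": -0.12, "hand": 44},
])

```text
clock: 11.75
eef_pos: [482.0, -439.7, 238.9]
eef_rot: [-3.139, -0.0, 0.873]
wrist_force: [0.1, -0.2, -0.2]
finger_gap: 44.2
```

>>> drive_tool([
  {"delta_pos": [0, 0, 0], "yaw": -0.12, "hand": 44},
  {"delta_pos": [0, 0, 0], "yaw": -0.12, "hand": 44},
  {"delta_pos": [0, 0, 0], "yaw": -0.12, "hand": 44},
  {"delta_pos": [0, 0, 0], "yaw": -0.12, "hand": 44},
  {"delta_pos": [0, 0, 0], "yaw": -0.12, "hand": 44},
])

```text
clock: 12.17
eef_pos: [482.0, -439.7, 238.8]
eef_rot: [-3.139, 0.001, 0.273]
wrist_force: [0.8, 0.7, -0.5]
finger_gap: 44.1
```

>>> drive_tool([
  {"delta_pos": [0, 0, 0], "yaw": -0.12, "hand": 44},
  {"delta_pos": [0, 0, 0], "yaw": -0.12, "hand": 44},
  {"delta_pos": [0, 0, 0], "yaw": -0.12, "hand": 44},
  {"delta_pos": [0, 0, 0], "yaw": -0.12, "hand": 44},
  {"delta_pos": [0, 0, 0], "yaw": 0, "hand": 44},
])

```text
clock: 12.58
eef_pos: [482.0, -439.9, 239.0]
eef_rot: [-3.14, 0.002, -0.207]
wrist_force: [-1.2, 0.6, -0.1]
finger_gap: 44.3
```

```bash
python3 - <<'E'
from h import *
c=cam('wrist'); save(c,'wrist7.png');np.savez('c_wrist.npz',**{k:np.array(v) for k,v in c.items()})
s=manip.read_state();print(s['clock'],s['eef_pos'],s['eef_rot'])
c=cam('side'); save(c,'side7.png');np.savez('c_side.npz',**{k:np.array(v) for k,v in c.items()})
E
```

```text
12.6333 [ 481.99312218 -440.08027538  239.21728333] [-3.14035145e+00  1.63870902e-03 -1.99433988e-01]
```

View pics/wrist7.png

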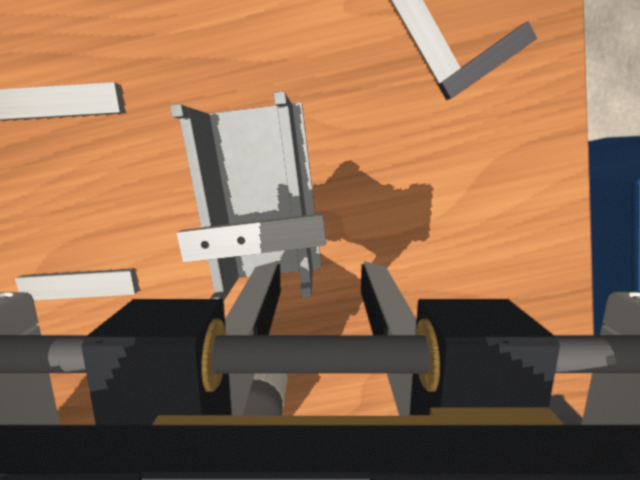

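View pics/side7.png

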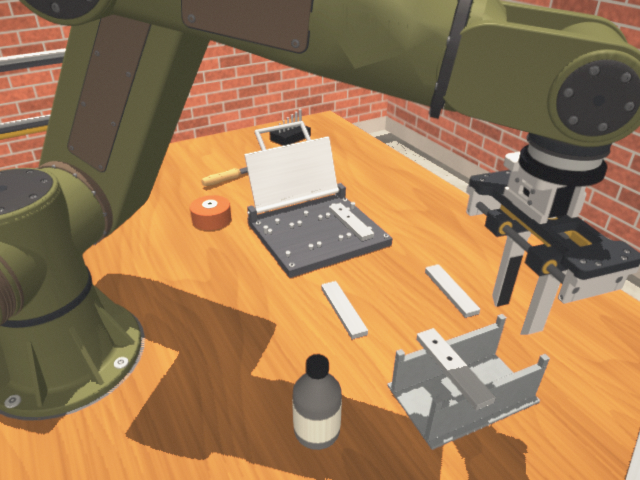

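That piece is an L-shaped try-square (px 450,60), not a blank, so there are exactly two blanks. The first bar sits square across both rails. Next is the second finished bar.

>>> drive_tool([
  {"delta_pos": [8, 30, 0], "yaw": 0.116, "hand": 50},
  {"delta_pos": [8, 30, 0], "yaw": 0.116, "hand": 50},
  {"delta_pos": [8, 30, 0], "yaw": 0.116, "hand": 50},
  {"delta_pos": [8, 30, 0], "yaw": 0.116, "hand": 50},
  {"delta_pos": [8, 30, 0], "yaw": 0.116, "hand": 50},
])

```text
clock: 13.1
eef_pos: [521.9, -289.4, 240.0]
eef_rot: [-3.141, 0.0, 0.388]
wrist_force: [0.8, 0.2, -0.0]
finger_gap: 50.2
```

>>> drive_tool([
  {"delta_pos": [8, 30, 0], "yaw": 0.116, "hand": 50},
  {"delta_pos": [8, 30, 0], "yaw": 0.116, "hand": 50},
  {"delta_pos": [8, 30, 0], "yaw": 0.116, "hand": 50},
  {"delta_pos": [8, 30, 0], "yaw": 0.116, "hand": 50},
  {"delta_pos": [8, 30, 0], "yaw": 0.116, "hand": 50},
])

```text
clock: 13.52
eef_pos: [561.8, -139.3, 240.1]
eef_rot: [-3.141, 0.0, 0.968]
wrist_force: [1.1, -0.2, 0.7]
finger_gap: 49.7
```

>>> drive_tool([
  {"delta_pos": [8, 30, 0], "yaw": 0.116, "hand": 50},
  {"delta_pos": [8, 30, 0], "yaw": 0.116, "hand": 50},
  {"delta_pos": [8, 30, 0], "yaw": 0.116, "hand": 50},
  {"delta_pos": [9, 25, 0], "yaw": 0.116, "hand": 50},
  {"delta_pos": [9, 25, 0], "yaw": 0.116, "hand": 50},
])

```text
clock: 13.93
eef_pos: [603.8, 0.7, 240.1]
eef_rot: [-3.141, -0.0, 1.549]
wrist_force: [0.3, 0.2, -0.9]
finger_gap: 50.3
```

>>> drive_tool([
  {"delta_pos": [0, 0, 0], "yaw": 0, "hand": 50},
  {"delta_pos": [0, 0, 0], "yaw": 0, "hand": 50},
])

```text
clock: 14.1
eef_pos: [603.7, -0.1, 239.8]
eef_rot: [-3.141, 0.0, 1.542]
wrist_force: [0.1, -0.6, 0.8]
finger_gap: 49.7
```

```bash
python3 - <<'E'
from h import *
c=cam('wrist'); save(c,'wrist8.png');np.savez('c_wrist.npz',**{k:np.array(v) for k,v in c.items()})
s=manip.read_state();print(s['clock'],s['eef_pos'],s['eef_rot'])
O,y=fitjig(c,zt=28)
for n in (-70,0,70): print(J(O,y,(n,-20)).round(1))
E
```

```text
14.15 [603.54247124  -1.16211642 239.94225047] [-3.14067478e+00  1.02106763e-04  1.53920569e+00]
jig [534.75 104.49] -0.0257 n 12 rms 0.12
[464.3  86.3]
[534.2  84.5]
[604.2  82.7]
```

View pics/wrist8.png

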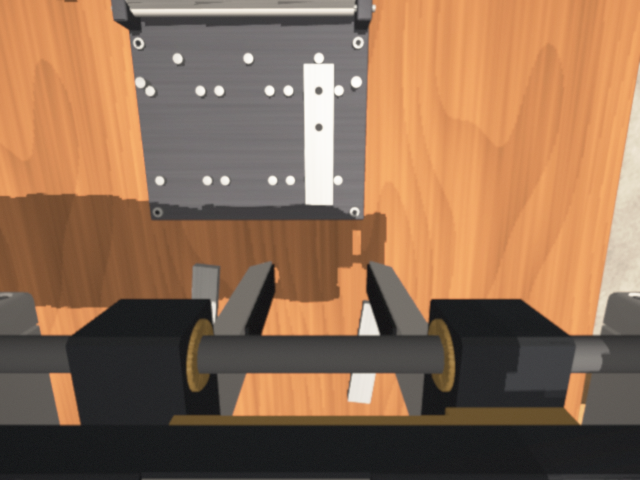

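The fit uses 12 pins with an rms of 0.12 mm: jig origin (534.75, 104.49), yaw -0.026. I'll descend on the second bar at (604.2, 82.7).

>>> drive_tool([
  {"delta_pos": [0.5, 30, -20], "yaw": 0.005, "hand": 50},
  {"delta_pos": [0, 30, -20], "yaw": 0, "hand": 50},
  {"delta_pos": [0, 24, -20], "yaw": 0, "hand": 50},
  {"delta_pos": [0, 0, -40], "yaw": 0, "hand": 50},
  {"delta_pos": [0, 0, -40], "yaw": 0, "hand": 50},
])

```text
clock: 14.57
eef_pos: [604.5, 82.8, 100.1]
eef_rot: [3.139, -0.0, 1.543]
wrist_force: [0.2, 0.0, -0.6]
finger_gap: 49.9
```

>>> drive_tool([
  {"delta_pos": [0, 0, -25], "yaw": 0, "hand": 50},
  {"delta_pos": [0, 0, -16], "yaw": 0, "hand": 50},
  {"delta_pos": [0, 0, -12], "yaw": 0, "hand": 50},
  {"delta_pos": [0, 0, -6], "yaw": 0, "hand": 50},
  {"delta_pos": [0, 0, 0], "yaw": 0, "hand": 50},
])

```text
clock: 14.98
eef_pos: [604.1, 82.0, 40.8]
eef_rot: [-3.14, 0.0, 1.542]
wrist_force: [1.0, -0.4, -0.2]
finger_gap: 49.9
```

>>> drive_tool([
  {"delta_pos": [0, 0, 0], "yaw": 0, "hand": 20},
  {"delta_pos": [0, 0, 0], "yaw": 0, "hand": 20},
  {"delta_pos": [0, 0, 0], "yaw": 0, "hand": 20},
  {"delta_pos": [0, 0, 0], "yaw": 0, "hand": 20},
], squeeze=40)

```text
clock: 15.32
eef_pos: [604.4, 82.7, 42.5]
eef_rot: [3.141, -0.0, 1.543]
wrist_force: [-4.2, -0.6, 4.3]
finger_gap: 29.2
```

>>> drive_tool([
  {"delta_pos": [0, 0, 15], "yaw": 0, "hand": 20},
  {"delta_pos": [0, 0, 35], "yaw": 0, "hand": 20},
  {"delta_pos": [0, 0, 40], "yaw": 0, "hand": 20},
  {"delta_pos": [0, 0, 40], "yaw": 0, "hand": 20},
  {"delta_pos": [-2, -20, 0], "yaw": 0, "hand": 20},
], squeeze=55)

```text
clock: 15.73
eef_pos: [605.0, 65.0, 180.2]
eef_rot: [3.13, -0.002, 1.545]
wrist_force: [0.7, 0.6, -2.1]
finger_gap: 29.0
```

>>> drive_tool([
  {"delta_pos": [-5, -38, 0], "yaw": -0.016, "hand": 20},
  {"delta_pos": [-5, -38, 0], "yaw": -0.016, "hand": 20},
  {"delta_pos": [-5, -38, 0], "yaw": -0.016, "hand": 20},
  {"delta_pos": [-5, -38, 0], "yaw": -0.016, "hand": 20},
  {"delta_pos": [-5, -38, 0], "yaw": 0, "hand": 20},
])

```text
clock: 16.15
eef_pos: [576.7, -128.9, 171.7]
eef_rot: [-3.142, 0.0, 1.478]
wrist_force: [1.1, 0.1, -4.0]
finger_gap: 29.2
```

>>> drive_tool([
  {"delta_pos": [-5, -38, 0], "yaw": 0, "hand": 20},
  {"delta_pos": [-5, -38, 0], "yaw": 0, "hand": 20},
  {"delta_pos": [-5, -38, 0], "yaw": 0, "hand": 20},
  {"delta_pos": [-5, -38, 0], "yaw": 0, "hand": 20},
  {"delta_pos": [-5, -38, 0], "yaw": 0, "hand": 20},
])

```text
clock: 16.57
eef_pos: [551.7, -319.0, 171.6]
eef_rot: [-3.141, -0.0, 1.479]
wrist_force: [1.5, -0.0, -4.8]
finger_gap: 29.1
```

>>> drive_tool([
  {"delta_pos": [-5, -33, 0], "yaw": 0, "hand": 20},
  {"delta_pos": [-2, -26, 0], "yaw": 0, "hand": 20},
  {"delta_pos": [0, 0, -20], "yaw": 0, "hand": 20},
  {"delta_pos": [0, 0, -20], "yaw": 0, "hand": 20},
  {"delta_pos": [0, 0, 0], "yaw": 0, "hand": 20},
])

```text
clock: 16.98
eef_pos: [543.7, -375.7, 127.1]
eef_rot: [-3.136, -0.004, 1.478]
wrist_force: [-0.4, 0.8, -4.8]
finger_gap: 29.5
```

```bash
python3 - <<'E'
from h import *
c=cam('wrist'); save(c,'wrist9.png')
s=manip.read_state();print(s['clock'],s['eef_pos'],s['eef_rot'],s['finger_gap'],s['wrist_force'])
E
```

```text
17.0333 [ 544.48284058 -375.74866855  129.52501361] [-3.13793113e+00 -2.32111816e-03  1.47860843e+00] 29.08590212087765 [-0.21419767  0.3823969  -3.29902618]
```

View pics/wrist9.png

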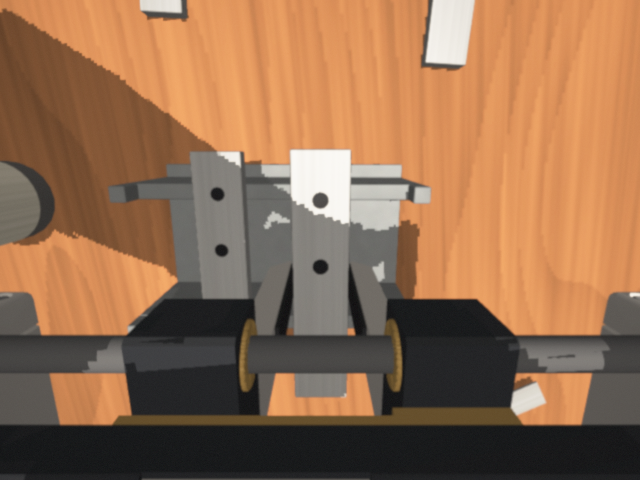

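>>> drive_tool([
  {"delta_pos": [0, 0, -20], "yaw": 0, "hand": 20},
  {"delta_pos": [0, 0, -10], "yaw": 0, "hand": 20},
  {"delta_pos": [0, 0, -6], "yaw": 0, "hand": 20},
  {"delta_pos": [0, 0, 0], "yaw": 0, "hand": 20},
  {"delta_pos": [0, 0, 0], "yaw": 0, "hand": 20},
])

```text
clock: 17.45
eef_pos: [545.7, -376.3, 96.2]
eef_rot: [3.141, 0.0, 1.479]
wrist_force: [0.1, -0.5, -3.8]
finger_gap: 29.1
```

>>> drive_tool([
  {"delta_pos": [0, 0, -1.5], "yaw": 0, "hand": 20},
  {"delta_pos": [0, 0, 0], "yaw": 0, "hand": 20},
])

```text
clock: 17.62
eef_pos: [545.7, -376.4, 94.7]
eef_rot: [3.141, 0.001, 1.479]
wrist_force: [0.5, 0.4, -3.4]
finger_gap: 28.9
```

>>> drive_tool([
  {"delta_pos": [0, 0, -1.5], "yaw": 0, "hand": 20},
  {"delta_pos": [0, 0, -1], "yaw": 0, "hand": 20},
  {"delta_pos": [0, 0, 0], "yaw": 0, "hand": 20},
])

```text
clock: 17.87
eef_pos: [545.7, -376.5, 92.5]
eef_rot: [3.141, 0.001, 1.479]
wrist_force: [-1.6, 1.4, 4.9]
finger_gap: 29.1
```

>>> drive_tool([
  {"delta_pos": [0, 0, 0], "yaw": 0, "hand": 44},
  {"delta_pos": [0, 0, 0], "yaw": 0, "hand": 44},
  {"delta_pos": [0, 0, 0], "yaw": 0, "hand": 44},
  {"delta_pos": [0, 0, 20], "yaw": 0, "hand": 44},
  {"delta_pos": [0, 0, 40], "yaw": 0, "hand": 44},
])

```text
clock: 18.28
eef_pos: [543.9, -375.2, 147.3]
eef_rot: [-3.135, -0.004, 1.479]
wrist_force: [0.8, -0.5, -0.1]
finger_gap: 43.9
```

>>> drive_tool([
  {"delta_pos": [0, 0, 40], "yaw": 0, "hand": 50},
  {"delta_pos": [0, 20, 30], "yaw": 0, "hand": 50},
  {"delta_pos": [0, 30, 20], "yaw": 0, "hand": 50},
  {"delta_pos": [0, 30, 10], "yaw": 0, "hand": 50},
  {"delta_pos": [0, 30, 0], "yaw": 0, "hand": 50},
])

```text
clock: 18.7
eef_pos: [545.8, -265.6, 254.4]
eef_rot: [3.137, 0.002, 1.478]
wrist_force: [0.2, 0.2, -0.2]
finger_gap: 50.1
```

>>> drive_tool([
  {"delta_pos": [0, 0, 0], "yaw": 0, "hand": 50},
  {"delta_pos": [0, 0, 0], "yaw": 0, "hand": 50},
])

```text
clock: 18.87
eef_pos: [545.7, -265.3, 252.0]
eef_rot: [3.141, 0.0, 1.481]
wrist_force: [-0.1, -1.4, -0.1]
finger_gap: 49.9
```

```bash
python3 - <<'E'
from h import *
for n in ['scene','wrist']:
    c=cam(n); save(c,n+'10.png');np.savez('c_%s.npz'%n,**{k:np.array(v) for k,v in c.items()})
s=manip.read_state();print(s['clock'],s['eef_pos'],s['eef_rot'])
E
```

```text
18.9667 [ 545.38722706 -266.89590156  251.29167715] [-3.14143809e+00  1.07824881e-04  1.47856656e+00]
```

View pics/wrist10.png

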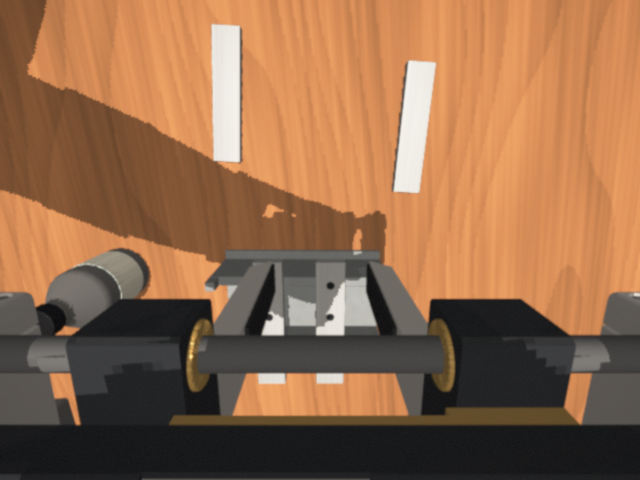

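View pics/scene10.png

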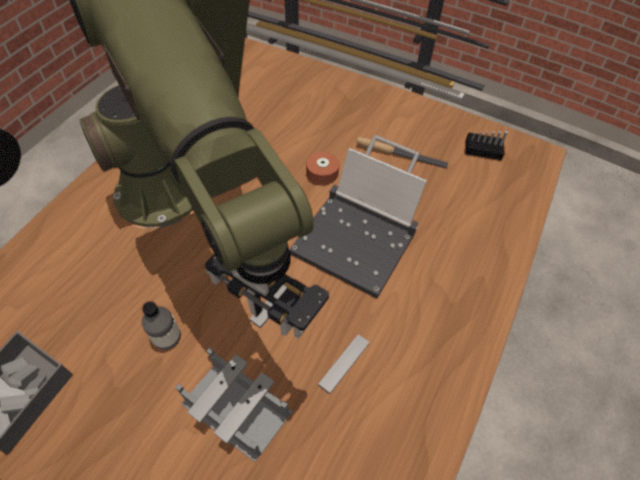

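```bash
cat >> h.py <<'E'
def bars(c,zt,thr=150,amin=900):
    f=c['frame'].astype(int);m=((f.min(-1)>thr)&(f.max(-1)-f.min(-1)<45)).astype(np.uint8);m[265:]=0
    k,l,s,cc=cv2.connectedComponentsWithStats(m)
    out=[]
    for i in range(1,k):
        if s[i,4]>amin:
            ct=np.argwhere(l==i)[:,::-1]; r=rect(ray(c,ct,zt)); out.append(r)
            print(cc[i].round(1),s[i,4],'cx cy w l dir(rad)',np.round(r[:4],1),round(np.deg2rad(r[4]),4))
    return out
E
python3 - <<'E'
from h import *
bars(load('wrist'),12)
E
```

```text
[225.9  92. ] 3704 cx cy w l dir(rad) [ 454.6 -131.5   29.   139. ] 1.4256
[413.7 125.6] 3513 cx cy w l dir(rad) [ 656.6 -184.9   29.8  139. ] 1.4161
```

Both blanks measure about 29–30 × 139 mm: A at (454.6,-131.5) with direction 1.426, B at (656.6,-184.9) with direction 1.416. I'll take A first.

>>> drive_tool([
  {"delta_pos": [-22.7, 33.5, 0], "yaw": -0.018, "hand": 50},
  {"delta_pos": [-22.7, 33.5, 0], "yaw": -0.018, "hand": 50},
  {"delta_pos": [-22.7, 33.5, 0], "yaw": -0.017, "hand": 50},
  {"delta_pos": [-22.8, 34, 0], "yaw": 0, "hand": 50},
  {"delta_pos": [0, 0, -40], "yaw": 0, "hand": 50},
])

```text
clock: 19.38
eef_pos: [454.7, -129.9, 218.1]
eef_rot: [3.129, 0.002, 1.427]
wrist_force: [1.6, -1.0, 1.2]
finger_gap: 50.1
```

>>> drive_tool([
  {"delta_pos": [0, 0, -40], "yaw": 0, "hand": 50},
  {"delta_pos": [0, 0, -40], "yaw": 0, "hand": 50},
  {"delta_pos": [0, 0, -40], "yaw": 0, "hand": 50},
  {"delta_pos": [0, 0, -30], "yaw": 0, "hand": 50},
  {"delta_pos": [0, 0, 0], "yaw": 0, "hand": 50},
])

```text
clock: 19.8
eef_pos: [451.7, -131.7, 56.2]
eef_rot: [-3.133, -0.002, 1.424]
wrist_force: [0.0, 0.8, -1.1]
finger_gap: 50.4
```

>>> drive_tool([
  {"delta_pos": [0, 0, -14], "yaw": 0, "hand": 50},
  {"delta_pos": [0, 0, -12], "yaw": 0, "hand": 50},
  {"delta_pos": [0, 0, -10], "yaw": 0, "hand": 50},
  {"delta_pos": [0, 0, 0], "yaw": 0, "hand": 50},
  {"delta_pos": [0, 0, 0], "yaw": 0, "hand": 50},
])

```text
clock: 20.22
eef_pos: [454.9, -132.3, 26.2]
eef_rot: [3.141, 0.0, 1.425]
wrist_force: [0.6, -0.1, 0.6]
finger_gap: 50.1
```

```bash
python3 - <<'E'
from h import *
c=cam('wrist'); save(c,'wrist11.png')
s=manip.read_state();print(s['clock'],s['eef_pos'],s['eef_rot'],s['finger_gap'],s['wrist_force'])
E
```

```text
20.2667 [ 455.05524005 -132.24999788   26.4641964 ] [3.14056288e+00 2.45602601e-04 1.42546582e+00] 49.81397168216562 [-0.6643351   0.19766886  0.2873753 ]
```

View pics/wrist11.png

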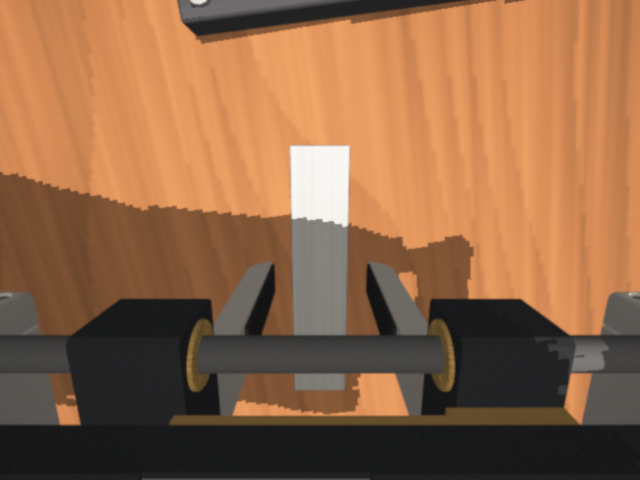

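>>> drive_tool([
  {"delta_pos": [0, 0.5, -5.5], "yaw": 0, "hand": 50},
  {"delta_pos": [0, 0, 0], "yaw": 0, "hand": 40},
  {"delta_pos": [0, 0, 0], "yaw": 0, "hand": 20},
  {"delta_pos": [0, 0, 0], "yaw": 0, "hand": 20},
  {"delta_pos": [0, 0, 0], "yaw": 0, "hand": 20},
], squeeze=40)

```text
clock: 20.68
eef_pos: [454.6, -131.3, 20.2]
eef_rot: [3.141, 0.0, 1.426]
wrist_force: [0.0, -0.8, 1.3]
finger_gap: 29.5
```

>>> drive_tool([
  {"delta_pos": [0, 0, 0], "yaw": 0, "hand": 20},
  {"delta_pos": [0, 0, 15], "yaw": 0, "hand": 20},
  {"delta_pos": [0, 0, 30], "yaw": 0, "hand": 20},
  {"delta_pos": [0, 0, 30], "yaw": 0, "hand": 20},
  {"delta_pos": [0, 0, 30], "yaw": 0, "hand": 20},
], squeeze=55)

```text
clock: 21.1
eef_pos: [453.9, -131.1, 125.8]
eef_rot: [-3.14, -0.0, 1.426]
wrist_force: [0.6, 0.1, -3.9]
finger_gap: 29.1
```

>>> drive_tool([
  {"delta_pos": [1, 36, 0], "yaw": 0.03, "hand": 20},
  {"delta_pos": [1, 36, 0], "yaw": 0.03, "hand": 20},
  {"delta_pos": [1, 36, 0], "yaw": 0.03, "hand": 20},
  {"delta_pos": [1, 36, 0], "yaw": 0.03, "hand": 20},
  {"delta_pos": [1, 36, 0], "yaw": 0, "hand": 20},
])

```text
clock: 21.52
eef_pos: [458.9, 50.3, 124.8]
eef_rot: [-3.141, 0.0, 1.547]
wrist_force: [-0.4, -0.3, -3.9]
finger_gap: 29.4
```

>>> drive_tool([
  {"delta_pos": [1, 34, 0], "yaw": 0, "hand": 20},
  {"delta_pos": [0, 0, -30], "yaw": 0, "hand": 20},
  {"delta_pos": [0, 0, -25], "yaw": 0, "hand": 20},
  {"delta_pos": [0, 0, 0], "yaw": 0, "hand": 20},
  {"delta_pos": [0, 0, 0], "yaw": 0, "hand": 20},
])

```text
clock: 21.93
eef_pos: [459.8, 82.6, 69.5]
eef_rot: [-3.139, 0.0, 1.546]
wrist_force: [0.8, 0.3, -3.1]
finger_gap: 28.9
```

```bash
python3 - <<'E'
from h import *
c=cam('wrist'); save(c,'wrist12.png')
s=manip.read_state();print(s['clock'],s['eef_pos'],s['eef_rot'],s['finger_gap'],s['wrist_force'])
E
```

```text
21.9833 [460.69754316  82.48175466  70.64327834] [-3.14127422e+00  6.10108326e-05  1.54542959e+00] 29.351397338329285 [-0.23983151 -0.20765573 -2.99575803]
```

View pics/wrist12.png

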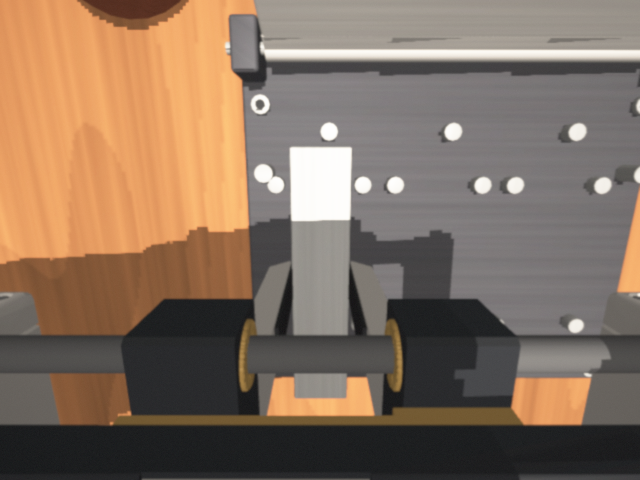

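The blank lies between the guide pin (u 276) and the side pin (u 363), short of the end pin at (329,131). I'll lower it now.

>>> drive_tool([
  {"delta_pos": [0, 0, -14], "yaw": 0, "hand": 20},
  {"delta_pos": [0, 0, -8], "yaw": 0, "hand": 20},
  {"delta_pos": [0, 0, -4], "yaw": 0, "hand": 20},
  {"delta_pos": [0, 0, -2], "yaw": 0, "hand": 20},
  {"delta_pos": [0, 0, 0], "yaw": 0, "hand": 20},
])

```text
clock: 22.4
eef_pos: [460.6, 82.5, 42.2]
eef_rot: [3.142, -0.0, 1.545]
wrist_force: [-0.5, 0.0, -4.6]
finger_gap: 29.2
```

>>> drive_tool([
  {"delta_pos": [0, 0, -1.5], "yaw": 0, "hand": 20},
  {"delta_pos": [0, 0, 0], "yaw": 0, "hand": 20},
])

```text
clock: 22.57
eef_pos: [460.7, 82.7, 40.8]
eef_rot: [3.141, -0.0, 1.546]
wrist_force: [0.6, 0.7, -4.6]
finger_gap: 29.5
```

>>> drive_tool([
  {"delta_pos": [0, 0, -0.7], "yaw": 0, "hand": 20},
  {"delta_pos": [0, 0, 0], "yaw": 0, "hand": 20},
])

```text
clock: 22.73
eef_pos: [460.7, 82.7, 40.2]
eef_rot: [3.141, -0.0, 1.546]
wrist_force: [-1.1, 0.1, 0.8]
finger_gap: 29.4
```

>>> drive_tool([
  {"delta_pos": [1, 0, 0], "yaw": 0, "hand": 20},
  {"delta_pos": [1, 0, 0], "yaw": 0, "hand": 20},
  {"delta_pos": [1, 0, 0], "yaw": 0, "hand": 20},
  {"delta_pos": [0, 0, 0], "yaw": 0, "hand": 20},
  {"delta_pos": [0, 0, 0], "yaw": 0, "hand": 20},
])

```text
clock: 23.15
eef_pos: [463.2, 82.7, 40.2]
eef_rot: [-3.141, 0.0, 1.546]
wrist_force: [-7.1, -0.1, 6.4]
finger_gap: 29.7
```

>>> drive_tool([
  {"delta_pos": [1, 0, 0], "yaw": 0, "hand": 20},
  {"delta_pos": [0, 0, 0], "yaw": 0, "hand": 20},
])

```text
clock: 23.32
eef_pos: [464.2, 82.7, 40.2]
eef_rot: [-3.141, 0.0, 1.546]
wrist_force: [-6.8, 0.4, 7.4]
finger_gap: 29.7
```

>>> drive_tool([
  {"delta_pos": [0, 1, 0], "yaw": 0, "hand": 20},
  {"delta_pos": [0, 1, 0], "yaw": 0, "hand": 20},
  {"delta_pos": [0, 1, 0], "yaw": 0, "hand": 20},
  {"delta_pos": [0, 0, 0], "yaw": 0, "hand": 20},
])

```text
clock: 23.65
eef_pos: [464.4, 85.1, 40.2]
eef_rot: [-3.141, 0.001, 1.546]
wrist_force: [-4.3, -7.8, 5.4]
finger_gap: 29.1
```

>>> drive_tool([
  {"delta_pos": [1, 0, 0], "yaw": 0, "hand": 20},
  {"delta_pos": [0, 0, 0], "yaw": 0, "hand": 20},
])

```text
clock: 23.82
eef_pos: [464.5, 85.0, 40.1]
eef_rot: [-3.139, 0.001, 1.546]
wrist_force: [-12.0, -7.6, 13.2]
finger_gap: 29.4
```

>>> drive_tool([
  {"delta_pos": [0, 1, 0], "yaw": 0, "hand": 20},
  {"delta_pos": [0, 0, 0], "yaw": 0, "hand": 20},
])

```text
clock: 23.98
eef_pos: [464.6, 85.5, 40.2]
eef_rot: [-3.139, 0.002, 1.546]
wrist_force: [-11.4, -14.2, 12.5]
finger_gap: 29.5
```

>>> drive_tool([
  {"delta_pos": [0, 1, 0], "yaw": 0, "hand": 20},
  {"delta_pos": [0, 0, 0], "yaw": 0, "hand": 20},
])

```text
clock: 24.15
eef_pos: [464.6, 86.3, 40.1]
eef_rot: [-3.139, 0.003, 1.546]
wrist_force: [-11.3, -14.7, 13.0]
finger_gap: 29.4
```

>>> drive_tool([
  {"delta_pos": [0, 1, 0], "yaw": 0, "hand": 20},
  {"delta_pos": [0, 0, 0], "yaw": 0, "hand": 20},
])

```text
clock: 24.32
eef_pos: [464.6, 86.7, 40.1]
eef_rot: [-3.139, 0.004, 1.546]
wrist_force: [-12.5, -21.9, 13.3]
finger_gap: 29.6
```

>>> drive_tool([
  {"delta_pos": [0, 1, 0], "yaw": 0, "hand": 20},
  {"delta_pos": [0, 0, 0], "yaw": 0, "hand": 20},
])

```text
clock: 24.48
eef_pos: [464.6, 86.9, 40.2]
eef_rot: [-3.139, 0.005, 1.546]
wrist_force: [-11.5, -28.9, 14.2]
finger_gap: 29.1
```

Both contacts are felt: x stopped at 464.6 and y at 86.8, against a predicted 464.3/86.3. I'll release and look.

>>> drive_tool([
  {"delta_pos": [0, 0, 0], "yaw": 0, "hand": 33},
  {"delta_pos": [0, 0, 0], "yaw": 0, "hand": 40},
  {"delta_pos": [0, 0, 0], "yaw": 0, "hand": 46},
  {"delta_pos": [-1, -2, 5], "yaw": 0, "hand": 46},
  {"delta_pos": [0, 0, 30], "yaw": 0, "hand": 46},
])

```text
clock: 24.9
eef_pos: [462.4, 87.4, 72.1]
eef_rot: [-3.135, 0.001, 1.546]
wrist_force: [0.3, 1.0, -1.1]
finger_gap: 45.9
```

>>> drive_tool([
  {"delta_pos": [0, -20, 35], "yaw": 0, "hand": 46},
  {"delta_pos": [0, -25, 30], "yaw": 0, "hand": 46},
  {"delta_pos": [0, -20, 30], "yaw": 0, "hand": 46},
  {"delta_pos": [0, 0, 0], "yaw": 0, "hand": 46},
  {"delta_pos": [0, 0, 0], "yaw": 0, "hand": 46},
])

```text
clock: 25.32
eef_pos: [465.1, 22.1, 171.3]
eef_rot: [3.138, -0.0, 1.544]
wrist_force: [-0.9, 0.8, -0.8]
finger_gap: 45.9
```

```bash
python3 - <<'E'
from h import *
c=cam('wrist'); save(c,'wrist13.png');np.savez('c_wrist.npz',**{k:np.array(v) for k,v in c.items()})
s=manip.read_state();print(s['clock'],s['eef_pos'],s['eef_rot'])
O,y=fitjig(c,zt=28);print(J(O,y,(-70,-20)))
bars(c,32)
f=c['frame'][...,::-1]
cv2.imwrite('pics/w13z.png',cv2.resize(f[40:290,200:450],None,fx=2.4,fy=2.4,interpolation=cv2.INTER_CUBIC))
E
```

```text
25.3667 [464.42774309  22.68396896 169.88447459] [ 3.14089615e+00 -1.76416984e-04  1.54521176e+00]
jig [534.28 104.98] -0.0279 n 11 rms 0.28
[463.74742637  86.93920004]
[409.2   3. ] 1930 cx cy w l dir(rad) [538.7 199.2   4.2 214.4] 3.1178
[317.5 134.9] 5673 cx cy w l dir(rad) [469.2 101.8  40.3 126.3] 1.545
```

View pics/w13z.png

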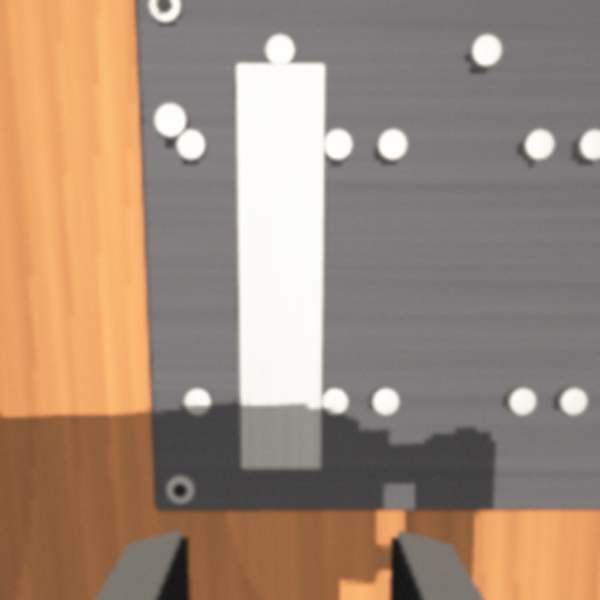

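Visually the blank is touching both side pins and the end pin. I'll measure its edges in the jig frame to check for small gaps.

```bash
cat >> h.py <<'E'
def edges(c,O,y,nx,zt=32):
    """sample brightness transitions along lines at bar-top plane; returns edge coords in jig frame"""
    g=cv2.cvtColor(c['frame'],cv2.COLOR_RGB2GRAY).astype(np.float32)
    def prof(pj):
        P=np.array([J(O,y,p) for p in pj]);uv=proj(c,np.c_[P,np.full(len(P),zt)]).astype(np.float32)
        return cv2.remap(g,uv[:,0].reshape(1,-1),uv[:,1].reshape(1,-1),cv2.INTER_LINEAR)[0]
    t=np.arange(-6,6.01,.1);res={}
    for nm,sx in (('+x',15),('-x',-15)):
        res[nm]=[]
        for yy in (10,0,-10,-30,-40):
            p=prof([(nx+sx+a,-20+yy+20) for a in t]);d=np.abs(np.diff(cv2.GaussianBlur(p[None],(0,0),5)[0]));res[nm].append(round(t[d.argmax()]+.05,1))
    res['+y']=[]
    for xx in (-11,11):
        p=prof([(nx+xx,50+a) for a in t]);d=np.abs(np.diff(cv2.GaussianBlur(p[None],(0,0),5)[0]));res['+y'].append(round(t[d.argmax()]+.05,1))
    return res
E
python3 - <<'E'
from h import *
c=load('wrist')
O,y=fitjig(c)
print(edges(c,O,y,-70))
E
```

```text
jig [534.28 104.98] -0.0279 n 11 rms 0.28
{'+x': [np.float64(0.2), np.float64(0.2), np.float64(0.3), np.float64(0.3), np.float64(0.2)], '-x': [np.float64(0.3), np.float64(0.3), np.float64(0.3), np.float64(0.4), np.float64(0.3)], '+y': [np.float64(-0.5), np.float64(-0.5)]}
```

>>> drive_tool([
  {"delta_pos": [19.5, -33, 9], "yaw": -0.026, "hand": 50},
  {"delta_pos": [19.5, -33, 9], "yaw": -0.026, "hand": 50},
  {"delta_pos": [19.5, -33, 9], "yaw": -0.026, "hand": 50},
  {"delta_pos": [19.5, -33, 9], "yaw": -0.026, "hand": 50},
  {"delta_pos": [19.5, -33, 9], "yaw": -0.025, "hand": 50},
])

```text
clock: 25.78
eef_pos: [562.5, -143.0, 213.5]
eef_rot: [-3.139, -0.001, 1.417]
wrist_force: [-0.3, 0.8, 0.7]
finger_gap: 50.2
```

>>> drive_tool([
  {"delta_pos": [19.5, -33, 9], "yaw": 0, "hand": 50},
  {"delta_pos": [19.5, -33, 9], "yaw": 0, "hand": 50},
  {"delta_pos": [19.5, -33, 9], "yaw": 0, "hand": 50},
  {"delta_pos": [19.5, -25, 0], "yaw": 0, "hand": 50},
  {"delta_pos": [0, 0, 0], "yaw": 0, "hand": 50},
])

```text
clock: 26.2
eef_pos: [641.5, -269.4, 237.7]
eef_rot: [-3.138, -0.001, 1.415]
wrist_force: [-0.1, 0.9, -0.2]
finger_gap: 49.9
```

```bash
python3 - <<'E'
from h import *
manip.camera('side')
c=cam('wrist'); save(c,'wrist14.png');np.savez('c_wrist.npz',**{k:np.array(v) for k,v in c.items()})
s=manip.read_state();print(s['clock'],s['eef_pos'],s['eef_rot'])
bars(c,12)
E
```

```text
26.3 [ 640.12559341 -265.86606065  238.60166693] [-3.13761946e+00 -1.40456733e-03  1.41679873e+00]
[615.2 123. ] 11748 cx cy w l dir(rad) [ 965.9 -226.3   56.6  258. ] 1.5952
[324.5 131.6] 3693 cx cy w l dir(rad) [ 657.2 -184.4   29.6  137.8] 1.4102
```

View pics/wrist14.png

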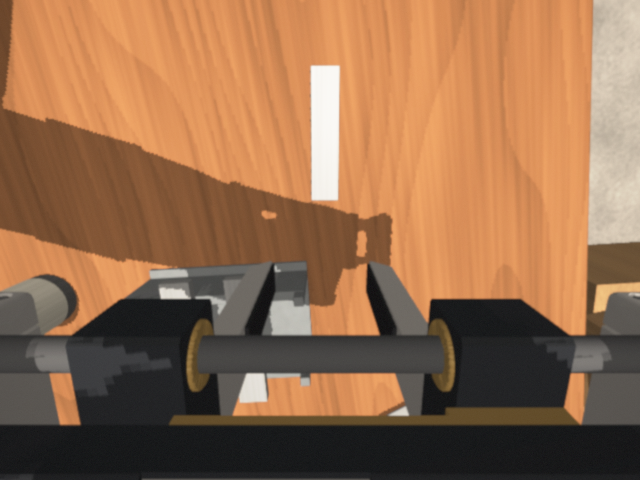

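Blank B hasn't moved: (657,-184.6), direction ≈1.414. I'll go onto it.

>>> drive_tool([
  {"delta_pos": [8.5, 40, 0], "yaw": 0, "hand": 50},
  {"delta_pos": [8.5, 40, 0], "yaw": 0, "hand": 50},
  {"delta_pos": [0, 0, -40], "yaw": 0, "hand": 50},
  {"delta_pos": [0, 0, -40], "yaw": 0, "hand": 50},
  {"delta_pos": [0, 0, -40], "yaw": 0, "hand": 50},
])

```text
clock: 26.72
eef_pos: [656.6, -183.5, 120.6]
eef_rot: [3.141, -0.0, 1.42]
wrist_force: [0.7, -0.9, 0.1]
finger_gap: 50.0
```

>>> drive_tool([
  {"delta_pos": [0, 0, -40], "yaw": 0, "hand": 50},
  {"delta_pos": [0, 0, -20], "yaw": 0, "hand": 50},
  {"delta_pos": [0, 0, -10], "yaw": 0, "hand": 50},
  {"delta_pos": [0, 0, 0], "yaw": 0, "hand": 50},
  {"delta_pos": [0, 0, 0], "yaw": 0, "hand": 50},
])

```text
clock: 27.13
eef_pos: [657.3, -185.6, 53.0]
eef_rot: [3.141, 0.0, 1.418]
wrist_force: [-0.3, 0.4, 1.2]
finger_gap: 50.0
```

```bash
python3 - <<'E'
from h import *
c=cam('wrist'); save(c,'wrist15.png')
s=manip.read_state();print(s['clock'],s['eef_pos'],s['eef_rot'],s['finger_gap'],s['wrist_force'])
E
```

```text
27.1833 [ 657.79772587 -185.97154904   53.87081061] [3.13898669e+00 4.05056386e-04 1.41742903e+00] 50.40293514274162 [ 0.90233841 -0.13906411  0.1878939 ]
```

View pics/wrist15.png

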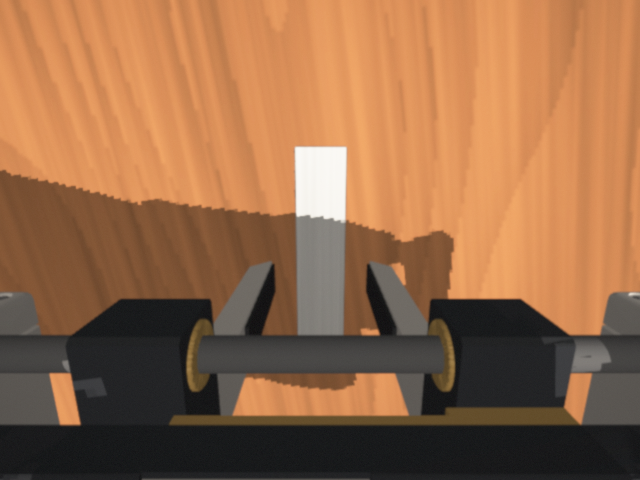

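>>> drive_tool([
  {"delta_pos": [0, 1, -16], "yaw": 0, "hand": 50},
  {"delta_pos": [0, 0, -12], "yaw": 0, "hand": 50},
  {"delta_pos": [0, 0, -5], "yaw": 0, "hand": 50},
  {"delta_pos": [0, 0, 0], "yaw": 0, "hand": 40},
  {"delta_pos": [0, 0, 0], "yaw": 0, "hand": 20},
], squeeze=40)

```text
clock: 27.6
eef_pos: [657.2, -185.4, 19.3]
eef_rot: [3.141, 0.0, 1.417]
wrist_force: [-0.2, -0.4, 0.4]
finger_gap: 40.1
```

>>> drive_tool([
  {"delta_pos": [0, 0, 0], "yaw": 0, "hand": 20},
  {"delta_pos": [0, 0, 0], "yaw": 0, "hand": 20},
  {"delta_pos": [0, 0, 0], "yaw": 0, "hand": 20},
])

```text
clock: 27.85
eef_pos: [657.4, -185.5, 19.7]
eef_rot: [3.14, 0.0, 1.417]
wrist_force: [-0.1, 0.4, 3.5]
finger_gap: 29.8
```

>>> drive_tool([
  {"delta_pos": [0, 0, 15], "yaw": 0, "hand": 20},
  {"delta_pos": [0, 0, 30], "yaw": 0, "hand": 20},
  {"delta_pos": [0, 0, 30], "yaw": 0, "hand": 20},
  {"delta_pos": [0, 0, 30], "yaw": 0, "hand": 20},
], squeeze=55)

```text
clock: 28.18
eef_pos: [656.6, -185.2, 125.6]
eef_rot: [-3.141, -0.0, 1.417]
wrist_force: [0.3, -0.4, -3.9]
finger_gap: 29.0
```

>>> drive_tool([
  {"delta_pos": [-7, 33, 0], "yaw": 0.026, "hand": 20},
  {"delta_pos": [-7, 33, 0], "yaw": 0.026, "hand": 20},
  {"delta_pos": [-7, 33, 0], "yaw": 0.026, "hand": 20},
  {"delta_pos": [-7, 33, 0], "yaw": 0.026, "hand": 20},
  {"delta_pos": [-7, 33, 0], "yaw": 0.024, "hand": 20},
])

```text
clock: 28.6
eef_pos: [621.2, -18.9, 124.6]
eef_rot: [3.142, -0.0, 1.546]
wrist_force: [0.8, 0.6, -3.1]
finger_gap: 29.4
```

>>> drive_tool([
  {"delta_pos": [-7, 33, 0], "yaw": 0, "hand": 20},
  {"delta_pos": [-7, 33, 0], "yaw": 0, "hand": 20},
  {"delta_pos": [-7.5, 33, -20], "yaw": 0, "hand": 20},
  {"delta_pos": [0, 0, -30], "yaw": 0, "hand": 20},
  {"delta_pos": [0, 0, 0], "yaw": 0, "hand": 20},
])

```text
clock: 29.02
eef_pos: [597.7, 80.1, 69.7]
eef_rot: [-3.134, 0.001, 1.547]
wrist_force: [-0.9, -0.5, -5.9]
finger_gap: 29.0
```

```bash
python3 - <<'E'
from h import *
manip.camera('side')
c=cam('wrist'); save(c,'wrist16.png')
s=manip.read_state();print(s['clock'],s['eef_pos'],s['eef_rot'],s['finger_gap'],s['wrist_force'])
E
```

```text
29.1167 [600.34622971  78.27991221  74.22843871] [-3.14017701e+00  2.92716494e-04  1.54471096e+00] 29.448182970664323 [ 0.23532975 -1.11713291 -2.22771852]
```

View pics/wrist16.png

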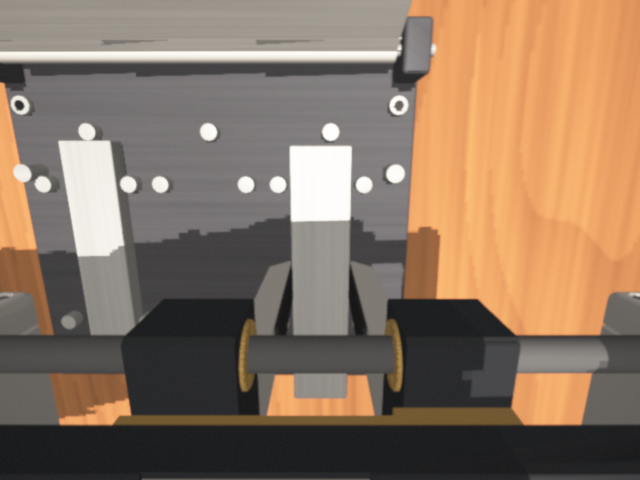

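Blank B is aligned in the third nest, between the guide and side pins. I'll lower it until it touches.

>>> drive_tool([
  {"delta_pos": [0, 0, -16], "yaw": 0, "hand": 20},
  {"delta_pos": [0, 0, -9], "yaw": 0, "hand": 20},
  {"delta_pos": [0, 0, -5], "yaw": 0, "hand": 20},
  {"delta_pos": [0, 0, -2], "yaw": 0, "hand": 20},
  {"delta_pos": [0, 0, 0], "yaw": 0, "hand": 20},
])

```text
clock: 29.53
eef_pos: [600.7, 78.2, 42.1]
eef_rot: [-3.142, 0.0, 1.544]
wrist_force: [0.2, -0.3, -4.1]
finger_gap: 29.6
```

>>> drive_tool([
  {"delta_pos": [0, 0, -1], "yaw": 0, "hand": 20},
  {"delta_pos": [0, 0, 0], "yaw": 0, "hand": 20},
])

```text
clock: 29.7
eef_pos: [600.8, 78.6, 41.3]
eef_rot: [3.141, -0.0, 1.545]
wrist_force: [0.5, 0.3, -3.9]
finger_gap: 29.5
```

>>> drive_tool([
  {"delta_pos": [0, 0, -1], "yaw": 0, "hand": 20},
  {"delta_pos": [0, 0, -0.5], "yaw": 0, "hand": 20},
  {"delta_pos": [0, 0, 0], "yaw": 0, "hand": 20},
])

```text
clock: 29.95
eef_pos: [600.7, 78.7, 39.7]
eef_rot: [3.141, 0.0, 1.545]
wrist_force: [-1.4, 0.1, -0.4]
finger_gap: 29.4
```

>>> drive_tool([
  {"delta_pos": [1, 0, 0], "yaw": 0, "hand": 20},
  {"delta_pos": [1, 0, 0], "yaw": 0, "hand": 20},
  {"delta_pos": [1, 0, 0], "yaw": 0, "hand": 20},
  {"delta_pos": [0, 0, 0], "yaw": 0, "hand": 20},
])

```text
clock: 30.28
eef_pos: [603.6, 78.8, 39.6]
eef_rot: [-3.142, -0.0, 1.545]
wrist_force: [-5.6, 0.1, 4.7]
finger_gap: 29.1
```

>>> drive_tool([
  {"delta_pos": [1, 0, 0], "yaw": 0, "hand": 20},
  {"delta_pos": [0, 0, 0], "yaw": 0, "hand": 20},
])

```text
clock: 30.45
eef_pos: [604.3, 78.8, 39.6]
eef_rot: [-3.141, 0.0, 1.545]
wrist_force: [-7.6, -0.8, 6.0]
finger_gap: 29.2
```

>>> drive_tool([
  {"delta_pos": [0, 1, 0], "yaw": 0, "hand": 20},
  {"delta_pos": [0, 1, 0], "yaw": 0, "hand": 20},
  {"delta_pos": [0, 1, 0], "yaw": 0, "hand": 20},
  {"delta_pos": [0, 0, 0], "yaw": 0, "hand": 20},
])

```text
clock: 30.78
eef_pos: [604.4, 80.4, 39.6]
eef_rot: [-3.141, 0.002, 1.545]
wrist_force: [-6.6, -11.2, 7.4]
finger_gap: 29.4
```

>>> drive_tool([
  {"delta_pos": [1, 0, 0], "yaw": 0, "hand": 20},
  {"delta_pos": [0, 0, 0], "yaw": 0, "hand": 20},
])

```text
clock: 30.95
eef_pos: [604.5, 80.4, 39.6]
eef_rot: [-3.138, 0.002, 1.545]
wrist_force: [-14.9, -10.2, 11.8]
finger_gap: 29.4
```

>>> drive_tool([
  {"delta_pos": [0, 1, 0], "yaw": 0, "hand": 20},
  {"delta_pos": [0, 0, 0], "yaw": 0, "hand": 20},
])

```text
clock: 31.12
eef_pos: [604.5, 80.7, 39.6]
eef_rot: [-3.139, 0.003, 1.545]
wrist_force: [-15.7, -14.9, 12.3]
finger_gap: 29.2
```

>>> drive_tool([
  {"delta_pos": [0, 1, 0], "yaw": 0, "hand": 20},
  {"delta_pos": [0, 0, 0], "yaw": 0, "hand": 20},
])

```text
clock: 31.28
eef_pos: [604.6, 81.3, 39.7]
eef_rot: [-3.139, 0.004, 1.544]
wrist_force: [-15.4, -17.3, 13.2]
finger_gap: 28.8
```

>>> drive_tool([
  {"delta_pos": [0, 1, 0], "yaw": 0, "hand": 20},
  {"delta_pos": [0, 0, 0], "yaw": 0, "hand": 20},
])

```text
clock: 31.45
eef_pos: [604.6, 82.2, 39.6]
eef_rot: [-3.139, 0.004, 1.544]
wrist_force: [-14.1, -17.9, 11.5]
finger_gap: 29.2
```

>>> drive_tool([
  {"delta_pos": [0, 1, 0], "yaw": 0, "hand": 20},
  {"delta_pos": [0, 0, 0], "yaw": 0, "hand": 20},
])

```text
clock: 31.62
eef_pos: [604.6, 82.5, 39.6]
eef_rot: [-3.138, 0.005, 1.544]
wrist_force: [-14.7, -23.9, 12.8]
finger_gap: 29.4
```

>>> drive_tool([
  {"delta_pos": [0, 0.7, 0], "yaw": 0, "hand": 20},
  {"delta_pos": [0, 0, 0], "yaw": 0, "hand": 20},
])

```text
clock: 31.78
eef_pos: [604.6, 82.6, 39.6]
eef_rot: [-3.138, 0.006, 1.544]
wrist_force: [-14.0, -26.8, 14.1]
finger_gap: 29.4
```

>>> drive_tool([
  {"delta_pos": [0, 0, 0], "yaw": 0, "hand": 33},
  {"delta_pos": [0, 0, 0], "yaw": 0, "hand": 40},
  {"delta_pos": [0, 0, 0], "yaw": 0, "hand": 46},
  {"delta_pos": [-1, -3, 5], "yaw": 0, "hand": 46},
  {"delta_pos": [0, 0, 30], "yaw": 0, "hand": 46},
])

```text
clock: 32.2
eef_pos: [602.3, 83.0, 70.5]
eef_rot: [-3.134, 0.001, 1.545]
wrist_force: [-0.6, -0.8, 0.6]
finger_gap: 46.1
```

>>> drive_tool([
  {"delta_pos": [-2, -30, 25], "yaw": 0, "hand": 40},
  {"delta_pos": [-1, -35, 5], "yaw": 0, "hand": 20},
  {"delta_pos": [0, -31, 0], "yaw": 0, "hand": 0},
  {"delta_pos": [0, 0, 0], "yaw": 0, "hand": 0},
  {"delta_pos": [0, 0, 0], "yaw": 0, "hand": 0},
], squeeze=20)

```text
clock: 32.62
eef_pos: [601.6, -13.8, 104.7]
eef_rot: [3.141, -0.0, 1.543]
wrist_force: [0.2, 1.2, 0.5]
finger_gap: 16.5
```

```bash
python3 - <<'E'
from h import *
c=cam('wrist'); save(c,'wrist17.png');np.savez('c_wrist.npz',**{k:np.array(v) for k,v in c.items()})
s=manip.read_state();print(s['clock'],s['eef_pos'],s['eef_rot'],s['finger_gap'])
O,y=fitjig(c);print(edges(c,O,y,-70),edges(c,O,y,70))
E
```

```text
32.6667 [601.56407065 -12.66453347 104.49211679] [ 3.14126302e+00 -1.94201661e-04  1.54405388e+00] 12.89502481452983
jig [534.91 104.9 ] -0.0254 n 3 rms 0.07
{'+x': [np.float64(0.2), np.float64(0.1), np.float64(0.1), np.float64(0.2), np.float64(0.1)], '-x': [np.float64(0.5), np.float64(0.5), np.float64(0.5), np.float64(0.4), np.float64(0.4)], '+y': [np.float64(-6.0), np.float64(-6.0)]} {'+x': [np.float64(-0.4), np.float64(-0.5), np.float64(-0.5), np.float64(-0.4), np.float64(-0.5)], '-x': [np.float64(0.1), np.float64(0.0), np.float64(-0.1), np.float64(0.0), np.float64(-0.1)], '+y': [np.float64(-6.0), np.float64(-6.0)]}
```

View pics/wrist17.png

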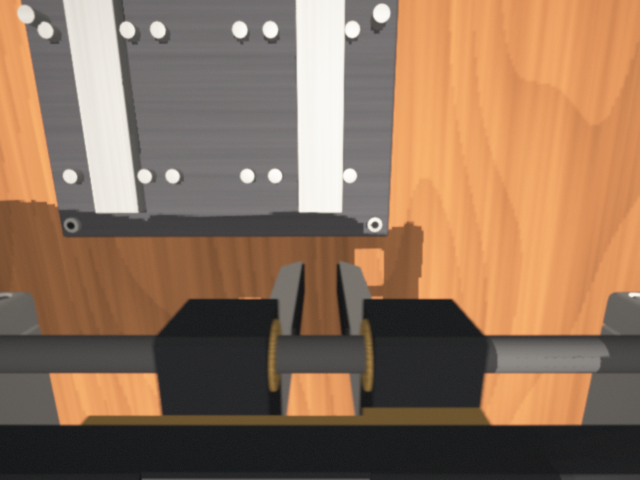

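Both blanks look home. I'll confirm with a light end push using closed fingers, nest 3 first.

>>> drive_tool([
  {"delta_pos": [1, 0, -30], "yaw": 0, "hand": 0},
  {"delta_pos": [0, 0, -20], "yaw": 0, "hand": 0},
  {"delta_pos": [0, 0, -12], "yaw": 0, "hand": 0},
  {"delta_pos": [0, 4, -2], "yaw": 0, "hand": 0},
  {"delta_pos": [0, 4, 0], "yaw": 0, "hand": 0},
])

```text
clock: 33.08
eef_pos: [602.4, -3.7, 40.0]
eef_rot: [-3.141, -0.0, 1.545]
wrist_force: [-0.4, -0.4, 0.7]
finger_gap: 0.2
```

>>> drive_tool([
  {"delta_pos": [0, 3, 0], "yaw": 0, "hand": 0},
  {"delta_pos": [0, 2, 0], "yaw": 0, "hand": 0},
  {"delta_pos": [0, 1.5, 0], "yaw": 0, "hand": 0},
  {"delta_pos": [0, 0, 0], "yaw": 0, "hand": 0},
])

```text
clock: 33.42
eef_pos: [602.9, 2.3, 41.1]
eef_rot: [3.14, 0.0, 1.545]
wrist_force: [0.8, -0.2, 0.9]
finger_gap: 0.3
```

>>> drive_tool([
  {"delta_pos": [0, 1.5, 0], "yaw": 0, "hand": 0},
  {"delta_pos": [0, 0, 0], "yaw": 0, "hand": 0},
])

```text
clock: 33.58
eef_pos: [602.8, 2.8, 40.8]
eef_rot: [3.141, 0.001, 1.545]
wrist_force: [-0.4, -5.1, 2.8]
finger_gap: 0.7
```

>>> drive_tool([
  {"delta_pos": [0, 1.5, 0], "yaw": 0, "hand": 0},
  {"delta_pos": [0, 0, 0], "yaw": 0, "hand": 0},
])

```text
clock: 33.75
eef_pos: [602.8, 3.1, 40.9]
eef_rot: [3.141, 0.003, 1.544]
wrist_force: [-0.8, -12.9, 4.3]
finger_gap: 0.6
```

>>> drive_tool([
  {"delta_pos": [0, 1.5, 0], "yaw": 0, "hand": 0},
  {"delta_pos": [0, 0, 0], "yaw": 0, "hand": 0},
])

```text
clock: 33.92
eef_pos: [602.8, 3.4, 40.9]
eef_rot: [3.141, 0.004, 1.544]
wrist_force: [-1.3, -20.7, 2.9]
finger_gap: 0.2
```

The end push at nest 3 met a solid stop at 20 N. Next are side pushes at mid-length.

>>> drive_tool([
  {"delta_pos": [0, -6, 0], "yaw": 0, "hand": 0},
  {"delta_pos": [0, -4, 25], "yaw": 0, "hand": 0},
  {"delta_pos": [-16, 20, 20], "yaw": 0, "hand": 0},
  {"delta_pos": [-17, 35, 0], "yaw": 0, "hand": 0},
  {"delta_pos": [0, 32, 0], "yaw": 0, "hand": 0},
])

```text
clock: 34.33
eef_pos: [568.1, 83.9, 86.5]
eef_rot: [3.141, -0.0, 1.543]
wrist_force: [1.3, -0.4, 0.1]
finger_gap: 0.6
```

>>> drive_tool([
  {"delta_pos": [0, 0, 0], "yaw": 0, "hand": 0},
  {"delta_pos": [0, 0, -20], "yaw": 0, "hand": 0},
  {"delta_pos": [0, 0, -15], "yaw": 0, "hand": 0},
  {"delta_pos": [0, 0, -10], "yaw": 0, "hand": 0},
  {"delta_pos": [0, 0, 0], "yaw": 0, "hand": 0},
])

```text
clock: 34.75
eef_pos: [568.6, 83.0, 38.3]
eef_rot: [-3.139, 0.0, 1.545]
wrist_force: [-0.9, -0.4, -0.6]
finger_gap: 0.4
```

>>> drive_tool([
  {"delta_pos": [3, 0, 0], "yaw": 0, "hand": 0},
  {"delta_pos": [2, 0, 0], "yaw": 0, "hand": 0},
  {"delta_pos": [1, 0, 0], "yaw": 0, "hand": 0},
  {"delta_pos": [0, 0, 0], "yaw": 0, "hand": 0},
])

```text
clock: 35.08
eef_pos: [576.2, 83.3, 41.0]
eef_rot: [3.14, -0.0, 1.545]
wrist_force: [0.4, -0.6, 0.8]
finger_gap: 0.7
```

>>> drive_tool([
  {"delta_pos": [1.5, 0, 0], "yaw": 0, "hand": 0},
  {"delta_pos": [0, 0, 0], "yaw": 0, "hand": 0},
])

```text
clock: 35.25
eef_pos: [577.3, 83.4, 40.6]
eef_rot: [3.141, -0.0, 1.545]
wrist_force: [-0.0, -0.5, -0.3]
finger_gap: 0.4
```

>>> drive_tool([
  {"delta_pos": [1.5, 0, 0], "yaw": 0, "hand": 0},
  {"delta_pos": [0, 0, 0], "yaw": 0, "hand": 0},
])

```text
clock: 35.42
eef_pos: [578.1, 83.4, 40.2]
eef_rot: [-3.14, 0.0, 1.545]
wrist_force: [-4.8, -0.1, 4.1]
finger_gap: 0.2
```

>>> drive_tool([
  {"delta_pos": [1, 0, 0], "yaw": 0, "hand": 0},
  {"delta_pos": [0, 0, 0], "yaw": 0, "hand": 0},
])

```text
clock: 35.58
eef_pos: [578.3, 83.4, 40.1]
eef_rot: [-3.138, 0.0, 1.545]
wrist_force: [-10.5, -0.8, 7.2]
finger_gap: 0.4
```

>>> drive_tool([
  {"delta_pos": [1, 0, 0], "yaw": 0, "hand": 0},
  {"delta_pos": [0, 0, 0], "yaw": 0, "hand": 0},
])

```text
clock: 35.75
eef_pos: [578.5, 83.4, 40.0]
eef_rot: [-3.136, 0.001, 1.545]
wrist_force: [-16.3, -1.3, 9.8]
finger_gap: 0.5
```

>>> drive_tool([
  {"delta_pos": [-6, 0, 0], "yaw": 0, "hand": 0},
  {"delta_pos": [-5, 0, 30], "yaw": 0, "hand": 0},
  {"delta_pos": [-36, 0, 18], "yaw": 0, "hand": 0},
  {"delta_pos": [-40, 1, 0], "yaw": 0, "hand": 0},
  {"delta_pos": [-40, 1, 0], "yaw": 0, "hand": 0},
])

```text
clock: 36.17
eef_pos: [452.5, 85.3, 88.9]
eef_rot: [3.139, -0.0, 1.545]
wrist_force: [-0.3, 0.2, -0.7]
finger_gap: 0.4
```

>>> drive_tool([
  {"delta_pos": [-22, 1, 0], "yaw": 0, "hand": 0},
  {"delta_pos": [0, 0, -25], "yaw": 0, "hand": 0},
  {"delta_pos": [0, 0, -15], "yaw": 0, "hand": 0},
  {"delta_pos": [0, 0, -6], "yaw": 0, "hand": 0},
  {"delta_pos": [0, 0, 0], "yaw": 0, "hand": 0},
])

```text
clock: 36.58
eef_pos: [431.1, 86.3, 41.4]
eef_rot: [-3.14, 0.0, 1.545]
wrist_force: [-0.3, 0.1, 0.1]
finger_gap: 0.3
```

>>> drive_tool([
  {"delta_pos": [3, 0, 0], "yaw": 0, "hand": 0},
  {"delta_pos": [2, 0, 0], "yaw": 0, "hand": 0},
  {"delta_pos": [1, 0, 0], "yaw": 0, "hand": 0},
  {"delta_pos": [0, 0, 0], "yaw": 0, "hand": 0},
])

```text
clock: 36.92
eef_pos: [438.2, 86.4, 42.8]
eef_rot: [3.141, -0.0, 1.545]
wrist_force: [0.6, 0.0, 0.1]
finger_gap: 0.3
```

>>> drive_tool([
  {"delta_pos": [1.5, 0, 0], "yaw": 0, "hand": 0},
  {"delta_pos": [0, 0, 0], "yaw": 0, "hand": 0},
])

```text
clock: 37.08
eef_pos: [439.3, 86.4, 42.5]
eef_rot: [3.141, -0.0, 1.545]
wrist_force: [0.3, 0.0, -0.1]
finger_gap: 0.2
```

>>> drive_tool([
  {"delta_pos": [1.5, 0, 0], "yaw": 0, "hand": 0},
  {"delta_pos": [0, 0, 0], "yaw": 0, "hand": 0},
])

```text
clock: 37.25
eef_pos: [440.1, 86.4, 42.2]
eef_rot: [-3.14, 0.0, 1.545]
wrist_force: [-4.2, -0.2, 3.6]
finger_gap: 0.5
```

>>> drive_tool([
  {"delta_pos": [1, 0, 0], "yaw": 0, "hand": 0},
  {"delta_pos": [0, 0, 0], "yaw": 0, "hand": 0},
])

```text
clock: 37.42
eef_pos: [440.3, 86.3, 42.0]
eef_rot: [-3.138, 0.0, 1.545]
wrist_force: [-10.4, 0.1, 7.6]
finger_gap: 0.8
```

>>> drive_tool([
  {"delta_pos": [1, 0, 0], "yaw": 0, "hand": 0},
  {"delta_pos": [0, 0, 0], "yaw": 0, "hand": 0},
])

```text
clock: 37.58
eef_pos: [440.5, 86.3, 41.9]
eef_rot: [-3.136, 0.001, 1.545]
wrist_force: [-16.0, 0.6, 12.6]
finger_gap: 0.5
```

>>> drive_tool([
  {"delta_pos": [-6, 0, 0], "yaw": 0, "hand": 0},
  {"delta_pos": [-4, -10, 35], "yaw": 0, "hand": 0},
  {"delta_pos": [10, -30, 10], "yaw": 0, "hand": 0},
  {"delta_pos": [11, -35, 0], "yaw": 0, "hand": 0},
  {"delta_pos": [10, -19, 0], "yaw": 0, "hand": 0},
])

```text
clock: 38.0
eef_pos: [464.4, -10.0, 88.4]
eef_rot: [3.139, 0.001, 1.545]
wrist_force: [0.1, 0.1, 0.1]
finger_gap: 0.6
```

>>> drive_tool([
  {"delta_pos": [-1, 0, -25], "yaw": 0, "hand": 0},
  {"delta_pos": [0, 0, -15], "yaw": 0, "hand": 0},
  {"delta_pos": [0, 3, -6], "yaw": 0, "hand": 0},
  {"delta_pos": [0, 4, 0], "yaw": 0, "hand": 0},
  {"delta_pos": [0, 3, 0], "yaw": 0, "hand": 0},
])

```text
clock: 38.42
eef_pos: [462.7, 3.0, 41.7]
eef_rot: [3.141, 0.0, 1.545]
wrist_force: [0.4, 0.9, 0.9]
finger_gap: 0.3
```

>>> drive_tool([
  {"delta_pos": [0, 2, 0], "yaw": 0, "hand": 0},
  {"delta_pos": [0, 0, 0], "yaw": 0, "hand": 0},
])

```text
clock: 38.58
eef_pos: [463.0, 5.0, 42.2]
eef_rot: [3.14, 0.0, 1.546]
wrist_force: [-1.2, 0.5, -0.6]
finger_gap: 0.5
```

>>> drive_tool([
  {"delta_pos": [0, 1.5, 0], "yaw": 0, "hand": 0},
  {"delta_pos": [0, 0, 0], "yaw": 0, "hand": 0},
])

```text
clock: 38.75
eef_pos: [462.8, 6.1, 41.7]
eef_rot: [3.141, 0.0, 1.545]
wrist_force: [-0.7, 0.4, -0.2]
finger_gap: 0.3
```

>>> drive_tool([
  {"delta_pos": [0, 1.5, 0], "yaw": 0, "hand": 0},
  {"delta_pos": [0, 0, 0], "yaw": 0, "hand": 0},
])

```text
clock: 38.92
eef_pos: [462.7, 6.7, 41.6]
eef_rot: [3.141, 0.002, 1.545]
wrist_force: [-0.5, -7.7, 2.7]
finger_gap: 0.2
```

>>> drive_tool([
  {"delta_pos": [0, 1.5, 0], "yaw": 0, "hand": 0},
  {"delta_pos": [0, 0, 0], "yaw": 0, "hand": 0},
])

```text
clock: 39.08
eef_pos: [462.7, 7.1, 41.7]
eef_rot: [3.141, 0.003, 1.545]
wrist_force: [-1.6, -18.8, 2.9]
finger_gap: 0.6
```

>>> drive_tool([
  {"delta_pos": [0, 1, 0], "yaw": 0, "hand": 0},
  {"delta_pos": [0, 0, 0], "yaw": 0, "hand": 0},
])

```text
clock: 39.25
eef_pos: [462.7, 7.3, 41.7]
eef_rot: [3.141, 0.004, 1.545]
wrist_force: [-3.3, -26.9, 3.4]
finger_gap: 0.7
```

>>> drive_tool([
  {"delta_pos": [0, -8, 0], "yaw": 0, "hand": 0},
  {"delta_pos": [8, -4, 35], "yaw": 0, "hand": 0},
  {"delta_pos": [15, 4, 35], "yaw": 0, "hand": 10},
  {"delta_pos": [20, 4, 30], "yaw": 0, "hand": 20},
  {"delta_pos": [20, 4, 30], "yaw": 0, "hand": 30},
])

```text
clock: 39.67
eef_pos: [526.1, 9.9, 173.5]
eef_rot: [3.141, -0.0, 1.544]
wrist_force: [0.2, 0.6, -1.0]
finger_gap: 17.0
```

>>> drive_tool([
  {"delta_pos": [8, 4, 30], "yaw": 0, "hand": 30},
  {"delta_pos": [0, 0, 0], "yaw": 0, "hand": 30},
  {"delta_pos": [0, 0, 0], "yaw": 0, "hand": 30},
])

```text
clock: 39.92
eef_pos: [534.1, 14.0, 202.3]
eef_rot: [3.139, -0.0, 1.545]
wrist_force: [0.5, -0.8, -0.3]
finger_gap: 29.8
```

```bash
python3 - <<'E'
from h import *
for n in ['scene','side','wrist']:
    c=cam(n); save(c,n+'18.png');np.savez('c_%s.npz'%n,**{k:np.array(v) for k,v in c.items()})
s=manip.read_state();print(s['clock'],s['eef_pos'],s['eef_rot'],s['finger_gap'])
O,y=fitjig(c);print(edges(c,O,y,-70));print(edges(c,O,y,70))
E
```

```text
40.0667 [532.73297696  13.77751864 199.98836835] [-3.13941226e+00 -3.18419005e-05  1.54468013e+00] 30.099246476521355
jig [534.7  104.77] -0.0256 n 8 rms 0.08
{'+x': [np.float64(0.2), np.float64(0.1), np.float64(0.2), np.float64(0.3), np.float64(0.1)], '-x': [np.float64(0.4), np.float64(0.2), np.float64(0.3), np.float64(0.2), np.float64(0.2)], '+y': [np.float64(-0.3), np.float64(-0.4)]}
{'+x': [np.float64(-0.2), np.float64(0.0), np.float64(-0.2), np.float64(0.0), np.float64(-0.3)], '-x': [np.float64(-0.1), np.float64(-0.2), np.float64(-0.2), np.float64(-0.2), np.float64(-0.2)], '+y': [np.float64(-0.3), np.float64(-0.4)]}
```

View pics/wrist18.png

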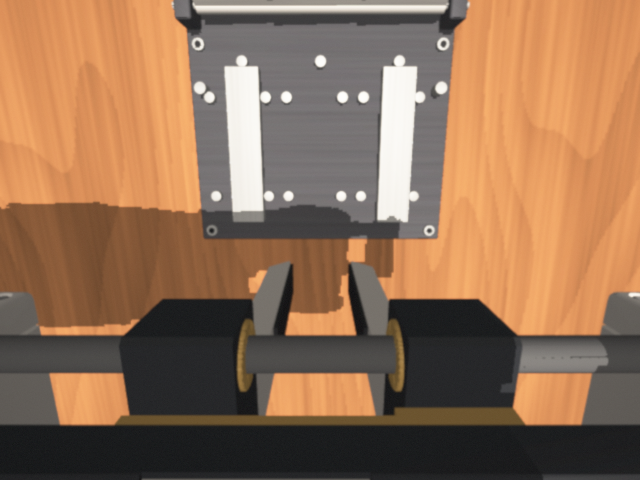

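View pics/side18.png

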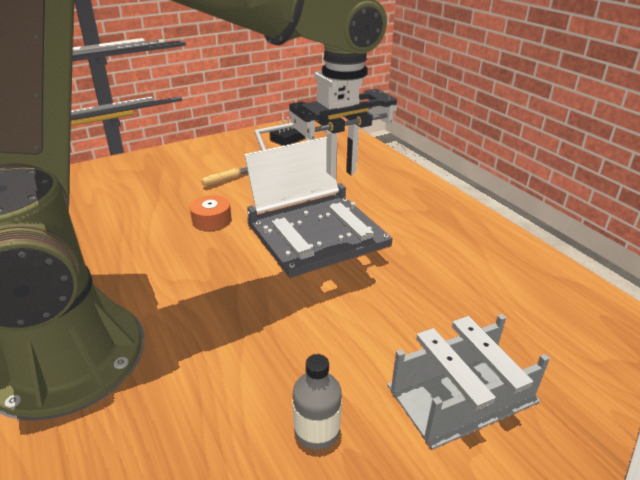

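Edges agree with home to within about 0.4 mm, and both finished bars lie across the stand in the side view. Now I'll close the leaf, starting with the approach to the handle near (539.5, 288, 180).

>>> drive_tool([
  {"delta_pos": [0, 10, 35], "yaw": 0.121, "hand": 36},
  {"delta_pos": [0, 20, 25], "yaw": 0.121, "hand": 36},
  {"delta_pos": [0.5, 20, 0], "yaw": 0.121, "hand": 36},
  {"delta_pos": [0.5, 20, 0], "yaw": 0.121, "hand": 36},
  {"delta_pos": [0.5, 20, 0], "yaw": 0.121, "hand": 36},
])

```text
clock: 40.48
eef_pos: [534.6, 104.6, 260.5]
eef_rot: [-3.141, -0.001, 2.155]
wrist_force: [1.0, 0.3, -0.2]
finger_gap: 36.2
```

>>> drive_tool([
  {"delta_pos": [0.5, 23, 0], "yaw": 0.121, "hand": 36},
  {"delta_pos": [0.5, 23, 0], "yaw": 0.121, "hand": 36},
  {"delta_pos": [0.5, 23, 0], "yaw": 0.121, "hand": 36},
  {"delta_pos": [0.5, 23, 0], "yaw": 0.121, "hand": 36},
  {"delta_pos": [0.5, 23, 0], "yaw": 0.121, "hand": 36},
])

```text
clock: 40.9
eef_pos: [537.0, 219.7, 260.0]
eef_rot: [-3.14, -0.002, 2.761]
wrist_force: [-0.3, 0.1, 0.0]
finger_gap: 36.2
```

>>> drive_tool([
  {"delta_pos": [1, 23, 0], "yaw": 0.121, "hand": 36},
  {"delta_pos": [1, 23, 0], "yaw": 0.121, "hand": 36},
  {"delta_pos": [1, 22, 0], "yaw": 0.119, "hand": 36},
  {"delta_pos": [0, 0, 0], "yaw": 0, "hand": 36},
  {"delta_pos": [0, 0, 0], "yaw": 0, "hand": 36},
])

```text
clock: 41.32
eef_pos: [540.0, 287.1, 259.8]
eef_rot: [-3.141, -0.002, 3.115]
wrist_force: [-0.3, 0.5, 0.4]
finger_gap: 36.5
```

```bash
python3 - <<'E'
from h import *
for n in ['side','wrist']:
    c=cam(n); save(c,n+'19.png');np.savez('c_%s.npz'%n,**{k:np.array(v) for k,v in c.items()})
s=manip.read_state();print(s['clock'],s['eef_pos'],s['eef_rot'],s['finger_gap'])
E
```

```text
41.4167 [540.38476814 285.9985493  260.55520252] [-3.14087222e+00 -1.09963347e-03  3.11295543e+00] 36.056547131249935
```

View pics/wrist19.png

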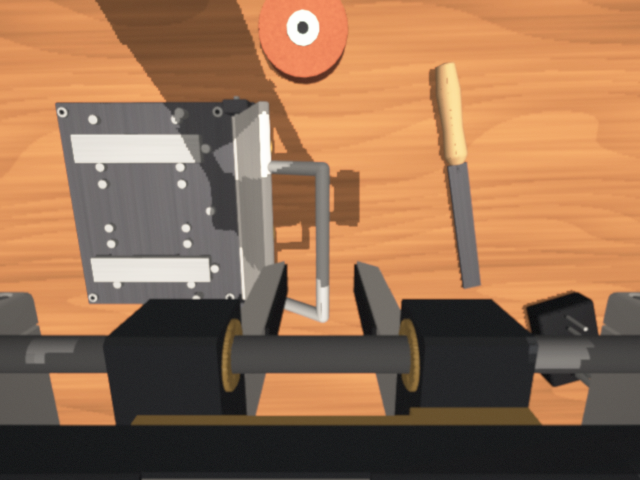

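The handle is at u≈322, midway between the fingers. I'll descend and grip.

>>> drive_tool([
  {"delta_pos": [0, 1, -35], "yaw": 0, "hand": 36},
  {"delta_pos": [0, 0, -25], "yaw": 0, "hand": 36},
  {"delta_pos": [0, 0, -15], "yaw": 0, "hand": 36},
  {"delta_pos": [0, 0, -6], "yaw": 0, "hand": 36},
  {"delta_pos": [0, 0, 0], "yaw": 0, "hand": 30},
])

```text
clock: 41.83
eef_pos: [540.3, 286.8, 179.2]
eef_rot: [-3.141, -0.002, 3.114]
wrist_force: [-0.5, 0.1, 0.6]
finger_gap: 32.4
```

>>> drive_tool([
  {"delta_pos": [0, 0, 0], "yaw": 0, "hand": 18},
  {"delta_pos": [0, 0, 0], "yaw": 0, "hand": 12},
  {"delta_pos": [0, 0, 0], "yaw": 0, "hand": 0},
  {"delta_pos": [0, 0, 0], "yaw": 0, "hand": 0},
  {"delta_pos": [0, 0, 0], "yaw": 0, "hand": 0},
], squeeze=25)

```text
clock: 42.25
eef_pos: [540.9, 287.8, 181.4]
eef_rot: [3.141, 0.002, 3.116]
wrist_force: [-1.6, -2.0, 6.4]
finger_gap: 8.8
```

```bash
python3 - <<'E'
from h import *
s=manip.read_state();print(s['clock'],s['eef_pos'],s['eef_rot'],s['finger_gap'],s['wrist_force'])
d=s['eef_pos'][1]-199.5; z=s['eef_pos'][2]+2-38
print('theta from handle y',np.arccos(-d/167.7)-.18, np.hypot(d,z), np.arctan2(z,-d)-.18)
th=np.r_[1.95,np.arange(1.87,0.06,-.09),0.04,0.0]
p=th+.18;y=-167.7*np.cos(p);z=167.7*np.sin(p)
for r in np.c_[th[1:],np.diff(y)*.026,np.diff(y),np.diff(z)].round(1).tolist(): print(r)
E
```

```text
42.25 [540.88212102 287.79003222 181.36416062] [3.14124840e+00 1.56015735e-03 3.11557472e+00] 8.804510347527437 [-1.60352887 -1.95316962  6.40638368]
theta from handle y 1.9452466403317963 170.07606821893378 1.9366183442396234
[1.9, -0.3, -11.6, 6.7]
[1.8, -0.4, -13.7, 6.3]
[1.7, -0.4, -14.2, 5.1]
[1.6, -0.4, -14.6, 3.8]
[1.5, -0.4, -14.9, 2.5]
[1.4, -0.4, -15.0, 1.1]
[1.3, -0.4, -15.1, -0.2]
[1.2, -0.4, -15.0, -1.6]
[1.1, -0.4, -14.8, -2.9]
[1.1, -0.4, -14.5, -4.3]
[1.0, -0.4, -14.0, -5.5]
[0.9, -0.4, -13.5, -6.8]
[0.8, -0.3, -12.8, -8.0]
[0.7, -0.3, -12.0, -9.1]
[0.6, -0.3, -11.2, -10.1]
[0.5, -0.3, -10.2, -11.1]
[0.4, -0.2, -9.2, -12.0]
[0.3, -0.2, -8.1, -12.7]
[0.2, -0.2, -6.9, -13.4]
[0.2, -0.1, -5.7, -14.0]
[0.1, -0.1, -4.4, -14.4]
[0.0, -0.0, -1.2, -4.9]
[0.0, -0.0, -1.3, -6.6]
```

>>> drive_tool([
  {"delta_pos": [-0.3, -11.6, 6.7], "yaw": 0, "hand": 0},
  {"delta_pos": [-0.4, -13.7, 6.3], "yaw": 0, "hand": 0},
  {"delta_pos": [-0.4, -14.2, 5.1], "yaw": 0, "hand": 0},
  {"delta_pos": [-0.4, -14.6, 3.8], "yaw": 0, "hand": 0},
  {"delta_pos": [-0.4, -14.9, 2.5], "yaw": 0, "hand": 0},
], squeeze=30)

```text
clock: 42.67
eef_pos: [538.5, 217.9, 205.6]
eef_rot: [3.141, 0.001, 3.116]
wrist_force: [0.4, 1.7, 5.1]
finger_gap: 9.2
```

>>> drive_tool([
  {"delta_pos": [-0.4, -15, 1.1], "yaw": 0, "hand": 0},
  {"delta_pos": [-0.4, -15.1, -0.2], "yaw": 0, "hand": 0},
  {"delta_pos": [-0.4, -15, -1.6], "yaw": 0, "hand": 0},
  {"delta_pos": [-0.4, -14.8, -2.9], "yaw": 0, "hand": 0},
  {"delta_pos": [-0.4, -14.5, -4.3], "yaw": 0, "hand": 0},
])

```text
clock: 43.08
eef_pos: [536.2, 142.7, 196.8]
eef_rot: [-3.141, -0.0, 3.115]
wrist_force: [0.6, 0.3, -0.4]
finger_gap: 8.8
```

>>> drive_tool([
  {"delta_pos": [-0.4, -14, -5.5], "yaw": 0, "hand": 0},
  {"delta_pos": [-0.4, -13.5, -6.8], "yaw": 0, "hand": 0},
  {"delta_pos": [-0.3, -12.8, -8], "yaw": 0, "hand": 0},
  {"delta_pos": [-0.3, -12, -9.1], "yaw": 0, "hand": 0},
  {"delta_pos": [-0.3, -11.2, -10.1], "yaw": 0, "hand": 0},
])

```text
clock: 43.5
eef_pos: [534.5, 79.7, 156.0]
eef_rot: [-3.141, -0.001, 3.116]
wrist_force: [-1.3, 1.6, -3.0]
finger_gap: 9.0
```

>>> drive_tool([
  {"delta_pos": [-0.3, -10.2, -11.1], "yaw": 0, "hand": 0},
  {"delta_pos": [-0.2, -9.2, -12], "yaw": 0, "hand": 0},
  {"delta_pos": [-0.2, -8.1, -12.7], "yaw": 0, "hand": 0},
  {"delta_pos": [-0.2, -6.9, -13.4], "yaw": 0, "hand": 0},
  {"delta_pos": [-0.1, -5.7, -14], "yaw": 0, "hand": 0},
])

```text
clock: 43.92
eef_pos: [533.6, 40.1, 92.4]
eef_rot: [3.141, -0.001, 3.116]
wrist_force: [0.2, 4.1, -3.2]
finger_gap: 8.8
```

>>> drive_tool([
  {"delta_pos": [-0.1, -2.4, -8], "yaw": 0, "hand": 0},
  {"delta_pos": [-0.1, -2, -6.4], "yaw": 0, "hand": 0},
  {"delta_pos": [0, -1.2, -4.9], "yaw": 0, "hand": 0},
  {"delta_pos": [0, -0.6, -3], "yaw": 0, "hand": 0},
  {"delta_pos": [0, 0, 0], "yaw": 0, "hand": 0},
])

```text
clock: 44.33
eef_pos: [533.4, 34.5, 71.2]
eef_rot: [-3.141, -0.001, 3.116]
wrist_force: [-4.2, -2.9, -1.0]
finger_gap: 9.1
```

>>> drive_tool([
  {"delta_pos": [0, 0, -1.5], "yaw": 0, "hand": 0},
  {"delta_pos": [0, 0, 0], "yaw": 0, "hand": 0},
])

```text
clock: 44.5
eef_pos: [533.4, 34.4, 70.3]
eef_rot: [-3.141, -0.001, 3.116]
wrist_force: [-5.2, -5.0, 0.0]
finger_gap: 9.0
```

>>> drive_tool([
  {"delta_pos": [0, 0, -1.5], "yaw": 0, "hand": 0},
  {"delta_pos": [0, 0, 0], "yaw": 0, "hand": 0},
])

```text
clock: 44.67
eef_pos: [533.4, 34.1, 68.9]
eef_rot: [-3.14, -0.001, 3.116]
wrist_force: [-6.1, -7.6, -0.2]
finger_gap: 9.2
```

>>> drive_tool([
  {"delta_pos": [0, 0.5, -1.5], "yaw": 0, "hand": 0},
  {"delta_pos": [0, 0, 0], "yaw": 0, "hand": 0},
])

```text
clock: 44.83
eef_pos: [533.4, 34.0, 68.0]
eef_rot: [-3.139, -0.001, 3.116]
wrist_force: [-8.8, -12.8, 4.4]
finger_gap: 8.9
```

>>> drive_tool([
  {"delta_pos": [0, 0.5, -1.5], "yaw": 0, "hand": 0},
  {"delta_pos": [0, 0, 0], "yaw": 0, "hand": 0},
])

```text
clock: 45.0
eef_pos: [533.6, 34.1, 67.6]
eef_rot: [-3.139, -0.0, 3.116]
wrist_force: [-16.0, -16.2, 19.7]
finger_gap: 8.9
```

The leaf has bottomed on its rests (+20 N). I'll ease off, open and rise.

>>> drive_tool([
  {"delta_pos": [0, 0, 1.5], "yaw": 0, "hand": 0},
  {"delta_pos": [0, 0, 0], "yaw": 0, "hand": 16},
  {"delta_pos": [0, 0, 0], "yaw": 0, "hand": 26},
  {"delta_pos": [0, 0, 0], "yaw": 0, "hand": 26},
  {"delta_pos": [0, 0, 10], "yaw": 0, "hand": 26},
])

```text
clock: 45.42
eef_pos: [533.3, 36.0, 76.5]
eef_rot: [3.141, -0.002, 3.116]
wrist_force: [-0.0, -0.3, -0.4]
finger_gap: 25.6
```

>>> drive_tool([
  {"delta_pos": [0, 0, 30], "yaw": 0, "hand": 26},
  {"delta_pos": [0, 0, 40], "yaw": 0, "hand": 26},
  {"delta_pos": [0, 0, 40], "yaw": 0, "hand": 26},
  {"delta_pos": [0, 0, 40], "yaw": 0, "hand": 40},
  {"delta_pos": [0, 0, 0], "yaw": 0, "hand": 40},
])

```text
clock: 45.83
eef_pos: [536.0, 36.0, 236.2]
eef_rot: [3.141, 0.013, 3.116]
wrist_force: [-0.0, -0.1, 1.2]
finger_gap: 35.8
```

```bash
python3 - <<'E'
from h import *
for n in ['scene','side','wrist']:
    c=cam(n); save(c,n+'20.png');np.savez('c_%s.npz'%n,**{k:np.array(v) for k,v in c.items()})
s=manip.read_state();print(s['clock'],s['eef_pos'],s['finger_gap'],s['wrist_force'])
W=cloud(load('side'));
for n in ('side','scene'):
    c=load(n);W=cloud(c)
    for p in [(-90,-25),(90,-25),(0,-20),(-90,70),(90,70)]:
        w=J(np.array([534.75,104.5]),-.0257,p);uv=proj(c,[[*w,42]])[0].round().astype(int);print(n,p,W[uv[1]-1:uv[1]+2,uv[0]-1:uv[0]+2,2].mean().round(1))
E
```

```text
45.9833 [533.59547954  35.87837042 227.45167998] 39.730406872364206 [ 0.19662163  0.07226284 -1.13328606]
side (-90, -25) 42.8
side (90, -25) 42.1
side (0, -20) 45.2
side (-90, 70) 43.1
side (90, 70) 42.7
scene (-90, -25) 42.4
scene (90, -25) 43.6
scene (0, -20) 43.5
scene (-90, 70) 326.5
scene (90, 70) 42.4
```

View pics/side20.png

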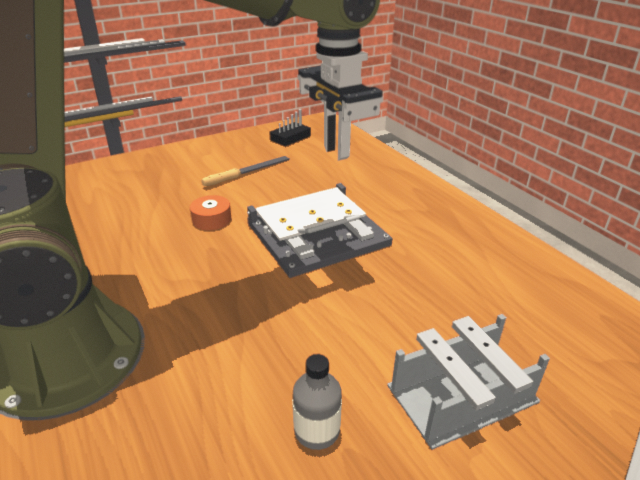

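View pics/wrist20.png

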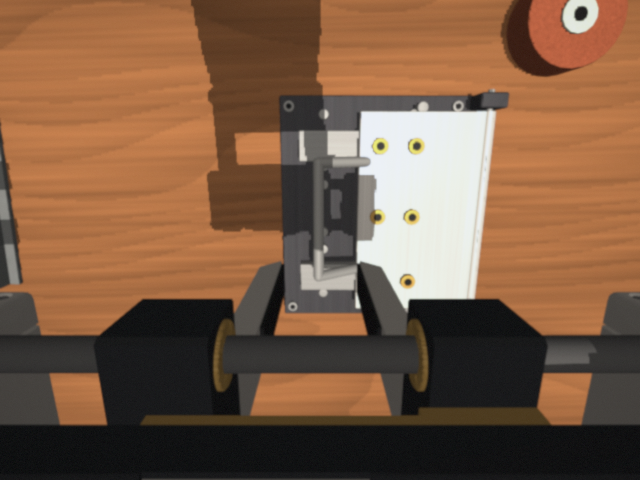

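View pics/scene20.png

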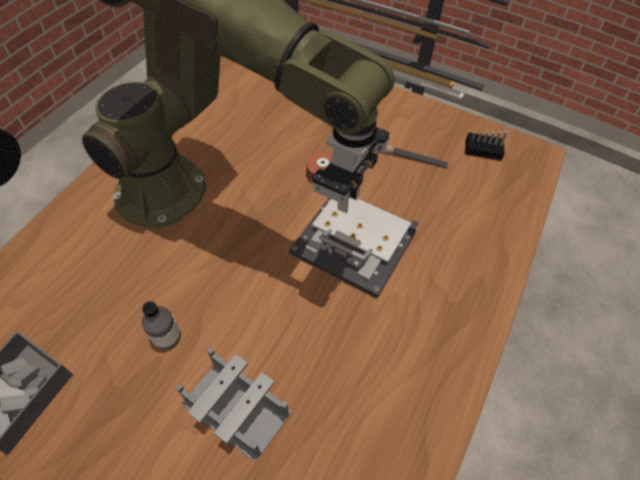

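```bash
python3 - <<'E'
from h import *
c=load('scene');f=c['frame'][...,::-1]
g=cv2.resize(f[345:460,170:300],None,fx=5,fy=5,interpolation=cv2.INTER_CUBIC);cv2.imwrite('pics/fin.png',g)
c=load('wrist');f=c['frame'][...,::-1]
cv2.imwrite('pics/finw.png',cv2.resize(f[85:320,270:420],None,fx=2.5,fy=2.5,interpolation=cv2.INTER_CUBIC))
E
```

View pics/fin.png

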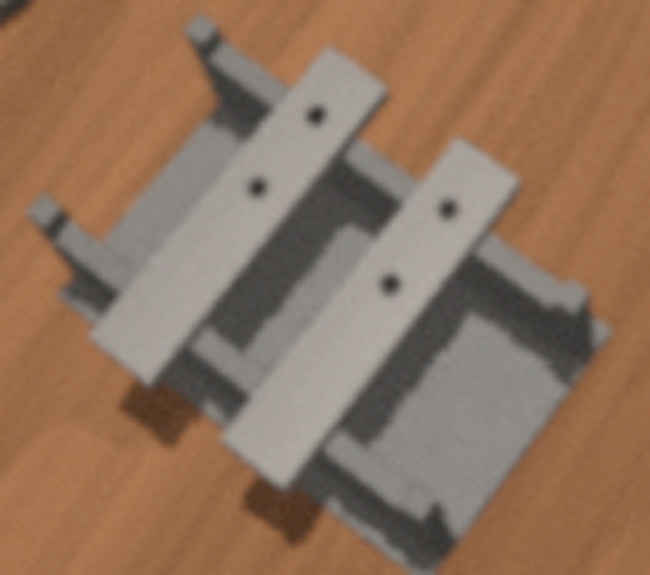

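View pics/finw.png

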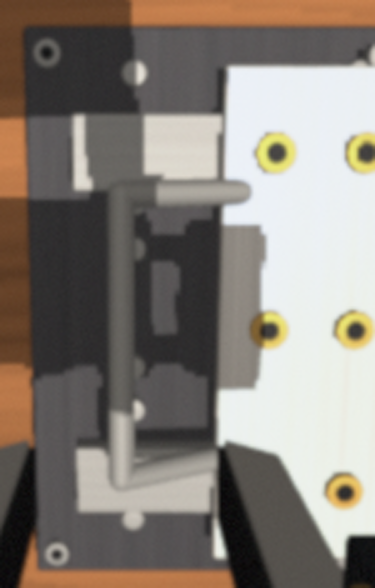

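```bash
python3 - <<'E'
from h import *
c=load('scene')
for P in ([(330,45),(388,92),(150,385),(92,336)],[(460,137),(520,184),(283,490),(221,440)]):
    W=ray(c,(np.array(P)+.5)/5-.5+np.array((170,345)),82)[:,:2]; m=W.mean(0);d=(W[0]+W[1]-W[2]-W[3]);r=m-np.array([513.6,-373.7]);a=-.092
    print(m.round(1),'dir',np.arctan2(d[1],d[0])-np.pi/2,'stand xy',(np.array([[np.cos(a),np.sin(a)],[-np.sin(a),np.cos(a)]])@r).round(1))
print(manip.sign_off())
E
```

```text
[ 481.9 -371.9] dir -0.08826350042801945 stand xy [-31.8  -1.1]
[ 545.1 -377.9] dir -0.09467524143825568 stand xy [31.8 -1.3]
the job is handed in; nothing more can be done
None
```

The drill jig is changed over and the job is handed in, at about 46 s of the 210 s allowed. sign_off gives no verdict.

- **Leaf opened:** I swung it over by its handle to its stop, and it stayed open on its own.
- **Finished bars:** Both came out of nests 1 and 3 and now lie across both stand rails. They measure at x = ±31.8 mm and about -1.2 mm off the middle, square to the stand within about 0.004 rad.
- **Blanks:** There were two on the bench; a third light object at the bench edge turned out to be a try-square. They went into nests 1 and 3. I pushed each against its side pins (about 16 N) and its end pin (21–27 N), and both met a solid stop.
- **Leaf closed:** I lowered it onto its rests until it pressed back with about 20 N. It reads level at about 42–45 mm at the points I checked, and it stayed down after release.

**Readings that disagreed:**
- The first jig fit, on 9 pins, was rough at 1.3 mm rms. Later fits were better, at 0.1–0.3 mm.
- The images put the blanks' +y ends about 0.3–0.4 mm short of nominal, although the end pushes met solid pins. I put this down to camera error.
- One depth sample on the closed leaf read 326 mm because the gripper blocked the camera there.
- After the leaf closed, only the blanks' front ends were visible.

The file, flap wheel and oil bottle were not touched. I did not notice any grip slip or knocked blank during the run.

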